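# Put the dust extractor back into service after a filter change

### The arm

A 6-joint arm with a two-finger parallel gripper is mounted at the origin on the work surface. World frame = base frame: x ahead of the robot, y to its left, z up, the work surface at z = 0. Lengths are in m, angles in rad, forces in N, time in s.
With the tool pointing down it reaches from about 0.375 to 0.9 m from the base axis. Payload 3.1 kg.
Tool frame: the origin (TCP) lies midway between the tips of the shut fingers; the grasp point (between the pads) lies 19 mm behind it; x points along the fingers, z is the direction in which the jaws open and shut, and the axes are right-handed (so a half turn about x gives the same grasp; the last joint's range is limited). The gripper opens to 85 mm and grips with 20 to 120 N. Pads are 22 mm wide; open, the fingers measure 114 mm over their backs; the gripper's body (76 mm by 85 mm) begins 54 mm behind the grasp point. The pads swing forward as they close: fully open they stand 13 mm farther back than shut.
Start: joints at [-1.312, 0.527, 1.433, -0, 1.181, -0.178], TCP at [0.264, -0.566, 0.231] pointing down, gripper open.
Joint ranges: [-3.08, 3.08], [-0.75, 2.2], [0.22, 2.44], [-1.43, 4.57], [0, 2.65], [-2.85, 2.85]. Speed limits (rad/s): [2.79, 2.79, 3.14, 3.14, 3.14, 3.14].

### API

Orientations are given as a unit quaternion [x, y, z, w].
In Python, from station import status, snapshot, camera_params, ticket gives the robot as it stands.
- The arm moves only by the tool arm_command, never from a script. Its argument "series" is a list that holds one entry, the list of rows, each a list of 4 numbers: the shift along the tool's x, y, z in mm, then the turn about the tool's x in rad. A call has 1 to 10 rows; each row shifts and turns the commanded pose from where the row before left it, along the tool's axes as they then stand; what a row does not reach is not made up. A row lasts 1/10 s, in which the tool goes at most 50 mm and 8.59 degrees, less where a joint would pass 70% of its speed; a pose out of reach is approached as far as the arm can. A call is refused whole if a number of a shift passes 50 or a number of a turn 0.15, either way. A call with a gripper value outside its range is refused whole. "jaw" is the opening in per cent of the stroke, from 0 (shut) to 100 (fully open), set as the call begins (left out, the last holds). The fingers move at their own pace and stop on an object; "force" is the grip in N (left out, the last holds). Time passes only in rows, so rows that do not move let the fingers close. It gives the time, the measured TCP pose, the force and the opening at its end, in the units of the state.
- status.sense(): the state, without advancing time (a new reading comes with each control period).
- snapshot(name): name is "scene" or "top" or "wrist"; returns the picture (420x560x3 uint8, red, green, blue); there is no depth.
- camera_params(name): a dict with "fovy" (degrees; the focal length in pixels is half the picture's height over the tangent of half this angle, whatever the lens; pixels are square), "cx", "cy" (the principal point, pixels), "extrinsics" (4x4, takes a point from camera to world coordinates); the wrist camera has in their place "mount" (4x4, takes a point from camera to tool coordinates, whose origin is the TCP and whose axes are the tool frame's). Camera axes: x right, y down, z forward; pixel columns grow to the right and rows downward; lengths in m; the calibration is good to about 2 mm. A picture is of the moment at which its call begins: read the wrist's pose just before it. camera_params takes no time and is no camera call.
- ticket.sign_off(): hands the job in, once; it reports no verdict.
The state is a dict: "t": time; "q": joint angles; "qd": joint speeds; "tau": joint torques, N m; "tcp_pos": TCP position; "tool_rot": TCP orientation; "force": force on the tool from outside, world axes, zero at the start; "ft_torque": the same for the moment, N m; "finger_gap": opening from 0.0 (shut) to 1.0 (fully open).
Only numpy, scipy, OpenCV 4.12 (cv2) and the standard library are available. Lean on these libraries where they do the work, as an engineer would, in place of code of your own. Each camera call takes 0.05 s, during which the arm holds its last target. There are 200 camera calls.

### The job

The filter of the bench dust extractor has been changed: swing its sloping filter cover fully shut, take the screwdriver from the wooden block and, with it, turn both captive screws on the cover clockwise until they stop, then stand the driver upright, fully home in its hole in the block. Last, with the cover locked and the driver put away, roll the fan wheel on the top of the machine with a fingertip, away from the cover, up to its stop. Leave the finds tray with its sherd, the jar and the brush where they are.

Things in the scene. Friction and masses are not known exactly. Their poses are not given: they have to be found in the camera images.
- extractor: Grey bench-top dust extractor fixed to the bench: 250 mm deep (x), 300 wide (y), 160 high. Origin: centre of its underside. x runs from its front to its back, z up; it stands sideways, its front to the robot's left and its -y end to the robot. Upright front face 75 mm high, then a face rising backward at 30 degrees, with the filter cover, then a flat top, 160 mm up, from 22 mm behind the origin to the back.
- cover_edge (a point): On the outer face of the filter cover: an aluminium sheet 141 mm long up the slope, 256 wide, 10 thick, hinged along its upper edge. Point: mid-width, 8 mm in from the free lower edge, 137 mm from the hinge axis, which is 5 mm under the outer face. Axes move with it: z outward normal, x from free edge to hinge, y along the hinge. A 70 mm wide tab stands 20 mm out from the free edge.
- cover (a joint): Angle of the filter cover in rad: 0 = shut, lying on the slope; grows as its free edge swings up (limit 1.2; at 0.52 it is level). Stiff hinge: it stays where it is left; a push of 2 to 5 N square to it near the free edge swings it.
- screw_near_head (a point): Centre of the outer face of the captive screw nearer the robot, 28 mm from the cover's free edge, 90 mm from its middle. Steel head 32 mm across, 8 mm high, on a 38 mm washer 2 mm high; one straight slot right across: 4.8 mm wide, flared to 8.4 at its mouth, 6 deep. Axes turn with the screw: z outward along its axis (30 degrees from upright with the cover shut), y along the slot.
- screw_far_head (a point): The same for the other captive screw, farther from the robot, 90 mm from the cover's middle.
- screw_near (a joint): Turn of the nearer screw in rad, clockwise as one looks at its head: 0 = slot level, along the cover's width; 1.57 = locked, at its stop, slot pointing straight up the slope. Starts undone (below 0.45). Needs about 0.12 N m and stays where it is left.
- screw_far (a joint): The same for the farther screw.
- driver_handle (a point): Centre of the handle of a flat-blade screwdriver, 167 mm long, about 0.14 kg, standing upright, handle up, in the block. Flat-sided dark wood handle 24 mm (x) by 34 (y), 76 long (38 each way along z). Below it a round bolster 36 across, 6 thick, which rests on the block, then a 12 mm shank. Blade end 129 mm below this point: 16 wide along y, 3 thick along x (2.2 at the very end). z: to the handle's end.
- driver: The same driver. Origin on its axis at the underside of the bolster, 44 mm below the handle's centre, 85 mm above the blade's end. Axes as for the handle.
- block_hole (a point): Mouth of the driver's round 23 mm through hole in a wooden tool block 75 mm (x) by 160 (y), 90 high, fixed to the bench left or right of the extractor. The hole is 35 mm to the -y side of the block's middle; 80 and 95 mm from it, at the +y end, two thin hand tools stand 145 mm above the bench. z up, x and y along the block's sides; the driver stands with its axes parallel to these.
- wheel_top (a point): Highest point of the fan wheel, a grey ribbed edge wheel 60 mm across, 14 wide, standing 9 mm out of the extractor's flat top, at the end near the robot. Black strips 5 mm high guard its sides, so it is rolled with a fingertip, not pinched. The point stays put as the wheel turns. Axes: x from front to back, the way to roll; y along the axle, which is 30 mm below; z up. 18 ribs, 10 mm apart, 2.5 mm high.
- fan_wheel (a joint): Turn of the fan wheel in rad: starts below 0.45, grows as the top of the wheel is rolled to the back, away from the cover; 1.8 = stop, full speed. It stays where it is left and needs about 1 N along its rim.
- tray: White plastic finds tray, 150 x 115 mm, 28 mm high, with a brown pottery sherd lying in it, on the other side of the extractor from the block. Origin at the centre of its underside. To be left alone.
- sherd: Curved brown pottery sherd about 95 x 90 mm, 30 mm high, in the tray. Origin at the centre of its underside. To be left alone.
- jar: Glass jar with a steel cap, 60 mm across, 85 mm high, behind and to the right of the extractor as the robot sees it. Origin at the centre of its underside. To be left alone.
- brush: Flat brush 150 mm long with a wooden handle, lying behind and to the left of the extractor as the robot sees it. Origin at the centre of its length, underside; x points to the bristles. To be left alone.
Things that resemble listed ones, but are neither listed nor needed, are in the scene too. What is meant by the driver is not orange, pink or red, and is the smaller of those in its own colour.

How it is judged:
By the outcome, as a careful person would: the job done as asked, in the order asked, and still so for the second after the job is handed in, with the robot touching nothing.
It also fails if it takes over 72 s, if anything falls off the work surface, if the arm or the gripper's body presses on something with over 40 N, if the wrist force passes 120 N, or if a joint passes its speed limit or range.

## Working session

There is one attempt and no reset: what is moved stays moved. The work goes in short steps, Python scripts to look and compute and a tool call to move; the robot and the scene stay as the last step left them, time stands still between calls to the robot, and variables do not carry over. Pictures are saved under pics/ and viewed, about 8 in all and at most 12, crops included, and the job is handed in when it is done.

Besides the shell and the picture viewer there is one more tool, called after "Call:" by a JSON object that holds its "fn" and its "kwargs". arm_command: Moves the arm, as the interface text tells. Its arguments: {"type":"object","properties":{"series":{"type":"array"},"jaw":{"type":"number"},"force":{"type":"number"}},"required":["series"]}

```bash
ls; mkdir -p pics; python3 - <<'E'
from station import status, snapshot, camera_params
import cv2,numpy as np
s=status.sense();print(s)
a=snapshot("scene");b=snapshot("top")
for n in("scene","top","wrist"):print(n,camera_params(n))
for n,i in(("scene",a),("top",b)):cv2.imwrite(f"pics/{n}0.png",i[:,:,::-1])
E
```

```text
pics
{'t': 0.0, 'q': array([-1.31250978e+00,  5.28462027e-01,  1.43396041e+00, -7.62447160e-06,
        1.18141381e+00, -1.78505870e-01]), 'qd': array([-9.63176917e-04, -1.01738624e-03,  1.19947521e-03,  6.79035835e-04,
        4.55461425e-04, -4.79305590e-05]), 'tau': array([ 1.50678297e-04, -4.42347729e+01, -1.78026742e+01, -1.84504352e-04,
        8.38697248e-03, -3.56645359e-06]), 'tcp_pos': array([ 0.26422329, -0.56557202,  0.23031771]), 'tool_rot': array([ 0.38032614,  0.59703989, -0.37925363,  0.59587086]), 'force': array([0.35760204, 0.07687091, 0.0545974 ]), 'ft_torque': array([ 0.02717945, -0.00939124,  0.0268135 ]), 'finger_gap': 0.9942213216410237}
scene {'fovy': 47.36442680093609, 'cx': 283.1459280490588, 'cy': 212.71391890397635, 'extrinsics': array([[ 0.59857602,  0.59230179, -0.53933787,  1.26794858],
       [ 0.80105522, -0.44606988,  0.39916437, -0.56342604],
       [-0.00415661, -0.67096963, -0.74147318,  1.10752919],
       [ 0.        ,  0.        ,  0.        ,  1.        ]])}
top {'fovy': 52.94784918140722, 'cx': 281.7157769506543, 'cy': 202.6450206844222, 'extrinsics': array([[ 0.02737427, -0.98583772,  0.16545283,  0.30607369],
       [-0.99954385, -0.0248823 ,  0.0171159 , -0.07561534],
       [-0.01275665, -0.1658459 , -0.98606917,  1.45816627],
       [ 0.        ,  0.        ,  0.        ,  1.        ]])}
wrist {'fovy': 59.324871245244836, 'cx': 277.06623050135886, 'cy': 208.71457623597274, 'mount': array([[ 1.30233342e-04, -3.28136245e-01,  9.44630397e-01,
        -1.43230240e-01],
       [-4.57215131e-04, -9.44630326e-01, -3.28136158e-01,
         8.49363641e-02],
       [ 9.99999887e-01, -3.89165043e-04, -2.73051221e-04,
         5.01322355e-04],
       [ 0.00000000e+00,  0.00000000e+00,  0.00000000e+00,
         1.00000000e+00]])}
```

View pics/top0.png

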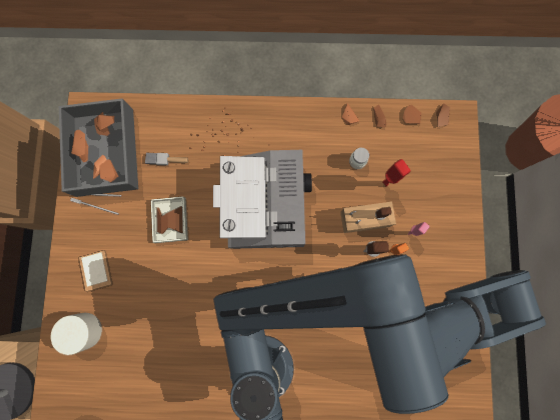

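View pics/scene0.png

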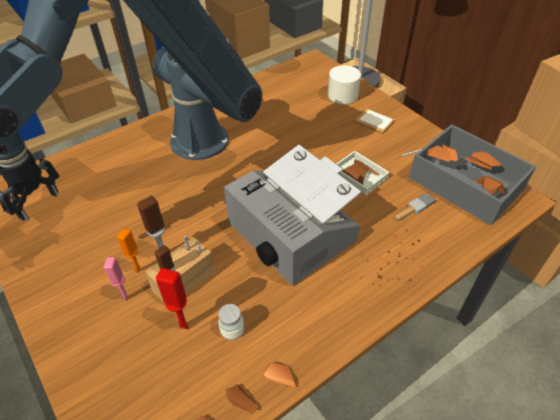

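The top picture shows the extractor at (265,198), with its cover open at (243,195) and slots at (229,168) and (229,226). The fan wheel is at (285,227) and the block at (370,215).

Driver candidates in the scene picture:
- large brown at (151,215)
- small brown in the block at (165,260)
- orange at (127,243)
- pink at (114,272)
- red at (173,290)

By the description it is the small brown one in the block. I'll check that in a close crop.

```bash
cat > h.py <<'E'
import numpy as np,cv2
from scipy.spatial.transform import Rotation as R
from station import status,snapshot,camera_params
def cam(n,s=None):
    p=camera_params(n); f=210/np.tan(np.radians(p['fovy']/2))
    if n=='wrist':
        T=np.eye(4);T[:3,:3]=R.from_quat(s['tool_rot']).as_matrix();T[:3,3]=s['tcp_pos'];E=T@p['mount']
    else:E=p['extrinsics']
    return f,p['cx'],p['cy'],E
def ray(c,u,v):
    f,cx,cy,E=c;d=E[:3,:3]@np.array([(u-cx)/f,(v-cy)/f,1]);return E[:3,3],d/np.linalg.norm(d)
def onz(c,u,v,z):
    o,d=ray(c,u,v);return o+d*(z-o[2])/d[2]
def tri(c1,p1,c2,p2):
    o1,d1=ray(c1,*p1);o2,d2=ray(c2,*p2)
    k=np.linalg.lstsq(np.c_[d1,-d2],o2-o1,rcond=None)[0]
    a,b=o1+k[0]*d1,o2+k[1]*d2;return (a+b)/2,np.linalg.norm(a-b)
def proj(c,P):
    f,cx,cy,E=c;q=E[:3,:3].T@(np.asarray(P)-E[:3,3]);return f*q[0]/q[2]+cx,f*q[1]/q[2]+cy
def crop(img,x,y,w,h,k): return cv2.resize(img[y:y+h,x:x+w],None,fx=k,fy=k,interpolation=cv2.INTER_CUBIC)
E
python3 - <<'E'
from h import *
a=cv2.imread('pics/scene0.png');b=cv2.imread('pics/top0.png')
o=np.vstack([np.hstack([crop(a,100,185,130,100,3),crop(a,220,135,136,100,3)])[:, :798],np.hstack([crop(b,325,165,115,100,3),crop(b,195,145,151,100,3)])])
cv2.imwrite('pics/c1.png',o);print(o.shape)
E
```

```text
(600, 798, 3)
```

View pics/c1.png

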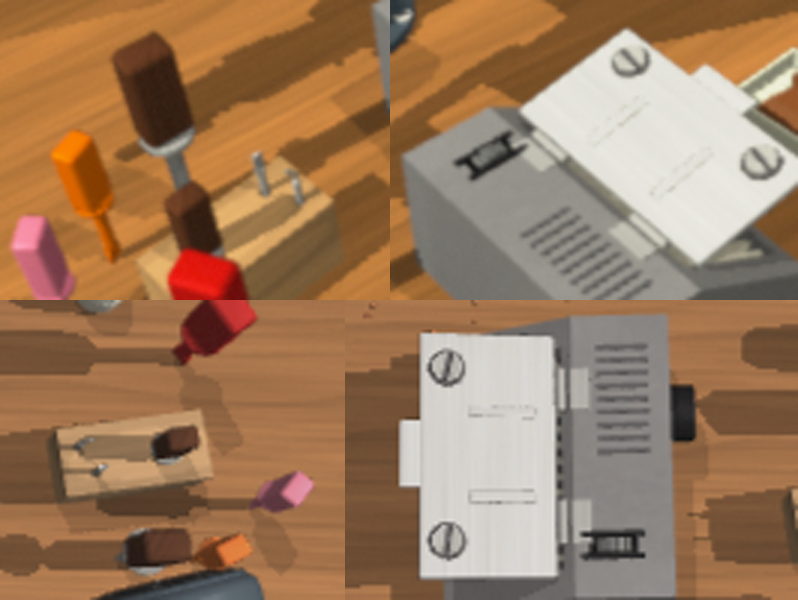

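```bash
python3 - <<'E'
from h import *
np.set_printoptions(precision=4,suppress=True)
S=cam('scene');T=cam('top')
tp=lambda u,v:(195+(u-345)/3-.33,145+(v-300)/3-.33)
tb=lambda u,v:(325+u/3-.33,165+(v-300)/3-.33)
s2=lambda u,v:(220+(u-390)/3-.33,135+v/3-.33)
s1=lambda u,v:(100+u/3-.33,185+v/3-.33)
for n,a,b in(("near",(447,540),(631,62)),("far",(447,367),(763,160)),("wheel",(615,543),(490,155))):
    print(n,tri(T,tp(*a),S,s2(*b)))
print('top plane: corners',[onz(T,*tp(*p),.16) for p in((667,316),(675,597),(571,319))])
print('scene corner',onz(S,*s2(405,158),.16))
print('cover',[onz(T,*tp(*p),.16) for p in((420,333),(420,577),(555,337),(556,578))])
print('block',[onz(T,*tb(*p),.09) for p in((57,432),(200,410),(212,475),(68,497))])
print('block sc',[onz(S,*s1(*p),.09) for p in((275,158),(338,210))])
print('handle top',onz(T,*tb(186,437),.172),onz(S,*s1(182,193),.172))
print('tools',onz(T,*tb(82,441),.145),onz(T,*tb(95,469),.145),onz(S,*s1(258,157),.145),onz(S,*s1(294,175),.145))
E
```

```text
near (array([0.4476, 0.1057, 0.1871]), np.float64(0.00037811576426608954))
far (array([0.6273, 0.1148, 0.1904]), np.float64(0.002381846441193723))
wheel (array([ 0.4516, -0.0639,  0.1646]), np.float64(0.0006886330572479809))
top plane: corners [array([ 0.6956, -0.1131,  0.16  ]), array([ 0.398, -0.127,  0.16 ]), array([ 0.6899, -0.0112,  0.16  ])]
scene corner [ 0.4031 -0.1269  0.16  ]
cover [array([0.6707, 0.1488, 0.16  ]), array([0.4116, 0.1354, 0.16  ]), array([0.6697, 0.0052, 0.16  ]), array([ 0.4142, -0.0046,  0.16  ])]
block [array([ 0.5208, -0.2554,  0.09  ]), array([ 0.5491, -0.4113,  0.09  ]), array([ 0.4778, -0.4232,  0.09  ]), array([ 0.4498, -0.2675,  0.09  ])]
block sc [array([ 0.4493, -0.2712,  0.09  ]), array([ 0.5351, -0.256 ,  0.09  ])]
handle top [ 0.5061 -0.3765  0.172 ] [ 0.5018 -0.3744  0.172 ]
tools [ 0.5033 -0.2743  0.145 ] [ 0.4741 -0.2878  0.145 ] [ 0.4837 -0.2982  0.145 ] [ 0.5198 -0.2833  0.145 ]
```

```bash
cat >> h.py <<'E'
np.set_printoptions(precision=4,suppress=True)
YE=np.radians(2.8); EX=np.array([np.sin(YE),-np.cos(YE)]); EY=np.array([np.cos(YE),np.sin(YE)]); EO=np.array([.5407,.0049])
def ext(x,y,z): return np.r_[EO+x*EX+y*EY,z]
def plan(target,hz=None):
    "target tcp, desired heading (deg) of tool z: prints turn first, then shift in turned axes"
    s=status.sense();M=R.from_quat(s['tool_rot']).as_matrix()
    h=np.degrees(np.arctan2(M[1,2],M[0,2])); 
    turn=0 if hz is None else -np.radians((hz-h+180)%360-180)  # tool x is down
    M2=M@R.from_rotvec([turn,0,0]).as_matrix()
    print('t',s['t'],'tcp',s['tcp_pos'],'head z',round(h,2),'q',s['q'],'xax',M[:,0],'F',s['force'],'gap',round(s['finger_gap'],3))
    print('turn',round(turn,4),'then shift mm',M2.T@(np.asarray(target)-s['tcp_pos'])*1000)
E
python3 - <<'E'
from h import *
S=cam('scene');T=cam('top')
tb=lambda u,v:(325+u/3-.33,165+(v-300)/3-.33)
s1=lambda u,v:(100+u/3-.33,185+v/3-.33)
print('brown big bolster',tri(T,tb(128,552),S,s1(166,140)),'top',tri(T,tb(165,545),S,s1(145,52)))
print('orange top',tri(T,tb(240,545),S,s1(82,140)))
plan(ext(-.125,0,.26),92.8)
E
```

```text
brown big bolster (array([ 0.388 , -0.337 ,  0.1055]), np.float64(0.017191453058925606)) top (array([ 0.3915, -0.3415,  0.2268]), np.float64(0.0009137077282755488))
orange top (array([ 0.3992, -0.4222,  0.1759]), np.float64(0.012546727663314265))
t 0.1 tcp [ 0.2643 -0.5657  0.2304] head z -64.97 q [-1.3125  0.5284  1.4338  0.      1.1814 -0.1785] xax [-0.0005  0.0019 -1.    ] F [-0.528  -0.2393 -0.4409] gap 0.999
turn -2.7536 then shift mm [ -28.3968 -303.965   681.4488]
```

Call:
{"fn": "arm_command", "kwargs": {"series": [[[-12,0,0,-0.1314],[-12,0,0,-0.1314],[-12,0,0,-0.1314],[-12,0,0,-0.1314],[-12,0,0,-0.1314],[-12,0,0,-0.1314],[-12,0,0,-0.1314],[-12,0,0,-0.1314],[-12,0,0,-0.1314],[-12,0,0,-0.1314]]], "jaw": 0, "force": 40}}

```text
t: 1.1
tcp_pos: [0.2643, -0.5659, 0.3511]
tool_rot: [-0.065, 0.704, 0.066, 0.704]
force: [0.2, -0.2, -0.3]
finger_gap: 0.003
```

Call:
{"fn": "arm_command", "kwargs": {"series": [[[0,40,25,0],[0,40,25,0],[0,40,25,0],[0,40,25,0],[0,40,25,0],[0,40,25,0],[0,40,25,0],[0,40,25,0],[0,40,25,0],[0,40,25,0]]]}}

```text
t: 2.1
tcp_pos: [0.4388, -0.126, 0.3511]
tool_rot: [-0.063, 0.704, 0.064, 0.704]
force: [0.1, -0.9, -0.1]
finger_gap: 0.002
```

Call:
{"fn": "arm_command", "kwargs": {"series": [[[0,40,25,0],[0,40,25,0],[0,40,25,0],[0,40,25,0],[0,40,25,0],[10,26,14,0],[0,0,0,0]]]}}

```text
t: 2.8
tcp_pos: [0.5347, 0.1227, 0.3394]
tool_rot: [-0.065, 0.705, 0.066, 0.703]
force: [-0.3, -0.8, -0.4]
finger_gap: 0.001
```

```bash
python3 - <<'E'
from h import *
plan(ext(-.115,0,.2),10.3)
s=status.sense();cv2.imwrite('pics/w1.png',snapshot('wrist')[:,:,::-1])
E
```

```text
t 2.8 tcp [0.5347 0.1227 0.3394] head z 10.6 q [ 0.0212  0.313   1.4796  0.0013  1.352  -0.1641] xax [-0.0031  0.0012 -1.    ] F [-0.2624 -0.8242 -0.4229] gap 0.001
turn 0.0052 then shift mm [139.4422  -3.2179   0.2414]
```

View pics/w1.png

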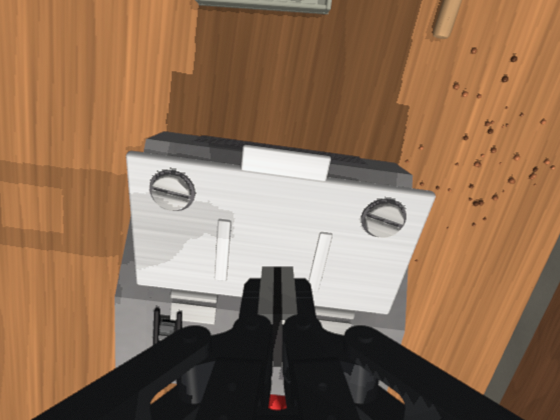

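The wrist view shows the cover open, roughly level, with screws at (172,190) and (384,217) and the tab at (286,162). The fingertips are over the middle of the cover.

Call:
{"fn": "arm_command", "kwargs": {"series": [[[35,0,0,0],[35,0,0,0],[35,0,0,0],[35,0,0,0],[10,0,0,0],[10,-1,0,0],[10,-2,0,0],[10,-2,0,0],[10,-3,0,0],[10,-3,0,0]]]}}

```text
t: 3.85
tcp_pos: [0.5379, 0.1085, 0.1414]
tool_rot: [-0.063, 0.703, 0.064, 0.705]
force: [0.4, 1.9, 3.4]
finger_gap: 0.001
```

Call:
{"fn": "arm_command", "kwargs": {"series": [[[8,-3,0,0],[6,-2,0,0],[5,-2,0,0],[4,-1,0,0],[0,0,0,0]]]}}

```text
t: 4.35
tcp_pos: [0.5382, 0.1, 0.1177]
tool_rot: [-0.064, 0.705, 0.063, 0.704]
force: [0.0, -0.6, 0.4]
finger_gap: 0.002
```

Call:
{"fn": "arm_command", "kwargs": {"series": [[[3,-1,0,0],[3,-1,0,0],[2,0,0,0],[2,0,0,0]]]}}

```text
t: 4.75
tcp_pos: [0.5391, 0.0984, 0.1084]
tool_rot: [-0.064, 0.704, 0.063, 0.705]
force: [-0.2, -0.8, 5.3]
finger_gap: -0.001
```

Call:
{"fn": "arm_command", "kwargs": {"series": [[[2,0,0,0],[1,0,0,0]]]}}

```text
t: 4.95
tcp_pos: [0.5393, 0.0984, 0.1078]
tool_rot: [-0.064, 0.704, 0.063, 0.705]
force: [-6.4, -1.3, 24.8]
finger_gap: -0.002
```

Call:
{"fn": "arm_command", "kwargs": {"series": [[[-20,0,0,0],[-40,0,0,0],[-45,0,0,0],[-45,0,0,0],[-45,0,0,0],[-20,-40,0,0],[0,0,0,0]]]}}

```text
t: 5.65
tcp_pos: [0.5493, 0.0561, 0.3243]
tool_rot: [-0.064, 0.701, 0.061, 0.708]
force: [0.5, 1.3, -0.9]
finger_gap: 0.004
```

```bash
python3 - <<'E'
from h import *
import pickle
s=status.sense();w=snapshot('wrist');a=snapshot('scene')
pickle.dump((s,w,a),open('shut.pkl','wb'))
o=np.hstack([crop(w[:,:,::-1],90,40,400,300,1.0)*1,crop(a[:,:,::-1],220,130,133,100,3)])
cv2.imwrite('pics/shut.png',o);print(o.shape,s['tcp_pos'])
E
```

```text
(300, 799, 3) [0.5493 0.0561 0.3243]
```

View pics/shut.png

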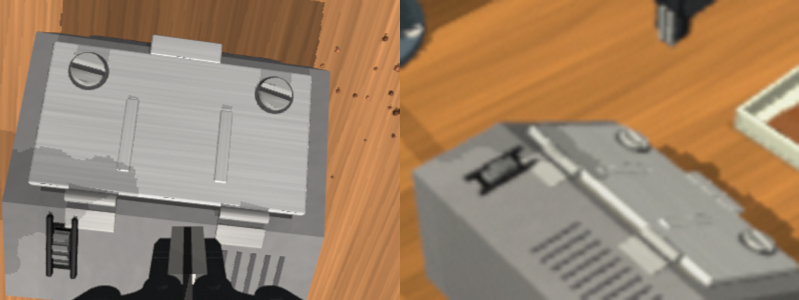

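The cover is shut and lying flat on the slope. In the wrist view the screws are at (178,111) and (364,135). Next I'll measure their centres and slot angles.

```bash
cat > scr.py <<'E'
from h import *
N=np.r_[-.5*EX,np.cos(np.pi/6)]; U=np.r_[np.cos(np.pi/6)*EX,.5]; W=np.r_[EY,0]
def slot(c,img,P,r=.012,dbg=None):
    """slot angle (cw from width) on head face plane at P, from a rectified patch"""
    k=24; n=2*k*10//2 # px
    g=np.linspace(-.02,.02,161); out=np.zeros((161,161,2),np.float32)
    for i,a in enumerate(g):
        for j,b in enumerate(g):
            out[i,j]=proj(c,P+W*b-U*a)   # right = W, up = U
    pat=cv2.remap(img,out[:,:,0],out[:,:,1],cv2.INTER_LINEAR)
    gr=cv2.cvtColor(pat,cv2.COLOR_RGB2GRAY).astype(float)
    yy,xx=np.mgrid[-20:20:161j,-20:20:161j];m=np.hypot(xx,yy)<r*1000
    v=gr-np.median(gr[m]);wt=np.where(m&(v<-25),-v,0)
    cx,cy=(wt*xx).sum()/wt.sum(),(wt*yy).sum()/wt.sum()
    C=np.cov(np.c_[xx.ravel(),yy.ravel()].T,aweights=wt.ravel());l,V=np.linalg.eigh(C);d=V[:,1]
    if d[0]<0:d=-d
    # image: right=W, down=-U; viewed from outside W right/U up? 
    return pat,np.arctan2(d[1],d[0]),l,(cx,cy)
E
python3 - <<'E'
from scr import *
import pickle
s,w,a=pickle.load(open('shut.pkl','rb'));Wc=cam('wrist',s);S=cam('scene')
ps=[]
for n,p,q in(('near',(178,111),(297.7-.3,176.7-.3)),('far',(364,135),(339-.3,210.3-.3))):
    P,e=tri(Wc,p,S,q);d=P[:2]-EO;print(n,P,e,'ext',d@EX,d@EY)
    pat,th,l,c=slot(Wc,w,P);print('theta',th,l,c);ps.append(pat)
    print('pred proj scene',proj(S,P),'wr',proj(Wc,P))
cv2.imwrite('pics/pat.png',cv2.resize(np.hstack(ps)[:,:,::-1],None,fx=2,fy=2))
print('wheel',tri(Wc,(62+90,245+40),S,(220+(503-400)/3,130+168/3)))
E
```

```text
near [0.4505 0.0958 0.1108] 0.00010296999332948259 ext -0.09521618563464608 -0.0856746244749853
theta -0.13433456557364215 [ 2.0254 46.2374] (np.float64(-0.004436961473705061), np.float64(1.7755769040309002))
pred proj scene (np.float64(297.3841213863466), np.float64(176.3937024604383)) wr (np.float64(178.04897670062203), np.float64(110.97412156570996))
far [0.6281 0.1048 0.1098] 0.0006802549022928739 ext -0.0955535355078193 0.09219587163543769
theta -0.20347960069052143 [ 1.7494 46.6465] (np.float64(0.1395995830487761), np.float64(1.483242874087919))
pred proj scene (np.float64(338.578731430591), np.float64(210.0027203042953)) wr (np.float64(364.2962992238143), np.float64(134.7781375327113))
wheel (array([ 0.4529, -0.0598,  0.1645]), np.float64(0.00025915661981880633))
```

View pics/pat.png

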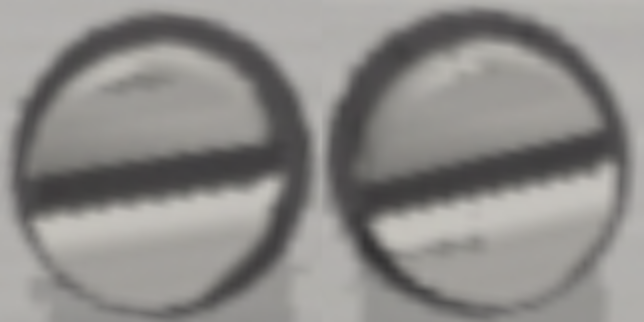

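Both slots are still undone, about 0.15 rad (near) and 0.21 rad (far) clockwise from level. Next is the driver.

Call:
{"fn": "arm_command", "kwargs": {"series": [[[0,-41,-12,0],[0,-41,-12,0],[0,-41,-12,0],[0,-41,-12,0],[0,-41,-12,0],[0,-41,-12,0],[0,-41,-12,0],[0,-41,-12,0],[0,-41,-12,0],[0,-41,-12,0]]], "jaw": 60}}

```text
t: 6.75
tcp_pos: [0.5008, -0.3657, 0.318]
tool_rot: [-0.062, 0.705, 0.065, 0.703]
force: [1.0, -0.0, 0.1]
finger_gap: 0.595
```

Call:
{"fn": "arm_command", "kwargs": {"series": [[[0,0,0,0]]]}}

```text
t: 6.85
tcp_pos: [0.5003, -0.37, 0.3176]
tool_rot: [-0.062, 0.705, 0.062, 0.704]
force: [-0.6, -0.2, 0.0]
finger_gap: 0.597
```

```bash
python3 - <<'E'
from h import *
import pickle
plan([.505,-.374,.123],10.3)
s=status.sense();w=snapshot('wrist');pickle.dump((s,w),open('drv.pkl','wb'))
cv2.imwrite('pics/drv.png',w[:,:,::-1])
c=cam('wrist',s);print('pred top',proj(c,[.505,-.374,.172]),'hole',proj(c,[.505,-.374,.09]))
E
```

```text
t 6.85 tcp [ 0.5003 -0.37    0.3176] head z 10.04 q [-0.8153  0.4436  1.3311 -0.0016  1.3685 -0.9903] xax [-0.0023  0.0001 -1.    ] F [-0.6425 -0.2383  0.0165] gap 0.597
turn -0.0045 then shift mm [194.5438  -4.8851   4.312 ]
pred top (np.float64(281.8785149883531), np.float64(195.87015831235706)) hole (np.float64(281.07037094566834), np.float64(172.39192572802074))
```

View pics/drv.png

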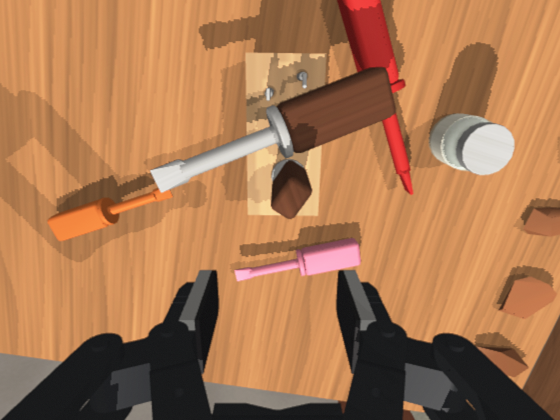

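The small dark-wood driver stands in the block at (291,190). The larger drivers seem to have a different attitude from the first pictures, and the big brown one crosses over the block at (165,175) to (385,100). I'll compare this with the scene view, then and now.

```bash
python3 - <<'E'
from h import *
import pickle
_,_,a=pickle.load(open('shut.pkl','rb'));b=snapshot('scene');t=snapshot('top')
f=lambda i:crop(i[:,:,::-1],90,180,132,150,3)
o=np.hstack([f(a),f(b)]);cv2.imwrite('pics/cmp.png',o);pickle.dump((b,t),open('now.pkl','wb'))
d=np.abs(b.astype(int)-cv2.imread('pics/scene0.png')[:,:,::-1]).sum(2)[180:330,90:222];print((d>60).mean())
E
```

```text
0.46015151515151514
```

View pics/cmp.png

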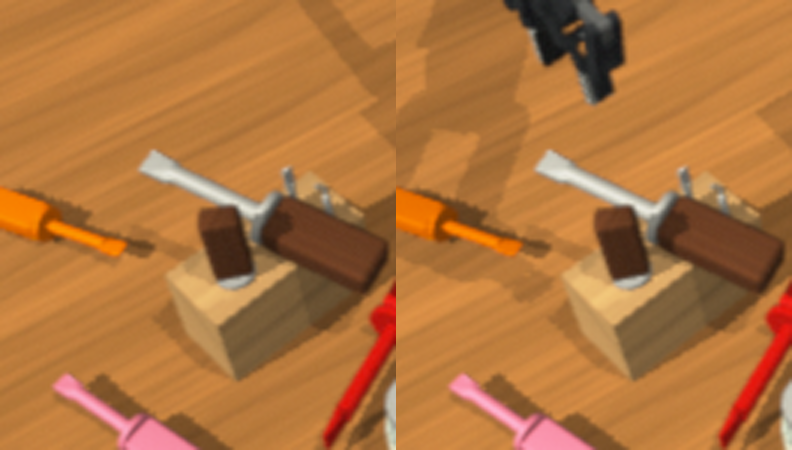

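The decoy drivers toppled on their own. The big brown one now lies across the block behind the wanted driver, which is still upright. I'll work out the clearance for the fingers.

```bash
python3 - <<'E'
from h import *
import pickle
s,w=pickle.load(open('drv.pkl','rb'));c=cam('wrist',s);S=cam('scene')
BX=np.array([np.cos(np.radians(10.3)),np.sin(np.radians(10.3))]);BY=np.array([-BX[1],BX[0]]);H=np.array([.505,-.374])
def rep(n,P,e=0): d=P[:2]-H;print(n,P,'err',round(e,4),'block xy mm',d@BX*1000,d@BY*1000)
sc=lambda u,v:(90+u/3-.33,180+v/3-.33)
rep('tip',*tri(c,(163,178),S,sc(152,160)))
rep('bolster',*tri(c,(280,130),S,sc(264,217)))
rep('hend',*tri(c,(385,98),S,sc(370,262)))
rep('driver handle top',*tri(c,(293,197),S,sc(222,212)))
rep('driver bolster',*tri(c,(287,172),S,sc(236,278)))
for z in(.09,.115,.135):
  for p in((300,152),(345,135),(395,105)): rep(f'lower edge z{z}',onz(c,*p,z))
for n,p in(('c1',(248,53)),('c2',(326,53)),('c3',(319,215)),('c4',(249,214))): rep(n,onz(c,*p,.09))
E
```

```text
tip [ 0.3995 -0.3855  0.1431] err 0.0017 block xy mm -105.84063219048906 7.511396332914509
bolster [ 0.4948 -0.3303  0.1183] err 0.004 block xy mm -2.247597857488017 44.84734548867219
hend [ 0.585  -0.283   0.1115] err 0.0031 block xy mm 94.97673526580584 75.21820500216785
driver handle top [ 0.514  -0.3713  0.1768] err 0.0014 block xy mm 9.337179789330115 1.0634659855495388
driver bolster [ 0.5111 -0.3746  0.0833] err 0.0011 block xy mm 5.9319414722177335 -1.6854900516427191
lower edge z0.09 [ 0.5201 -0.3499  0.09  ] err 0 block xy mm 19.15424403590128 21.00154189729033
lower edge z0.09 [ 0.5609 -0.3254  0.09  ] err 0 block xy mm 63.661947662636805 37.795985330557805
lower edge z0.09 [ 0.6019 -0.289   0.09  ] err 0 block xy mm 110.50773701210917 66.35711185774375
lower edge z0.115 [ 0.5178 -0.3457  0.115 ] err 0 block xy mm 17.669407637774917 25.58739086970386
lower edge z0.115 [ 0.5558 -0.3228  0.115 ] err 0 block xy mm 59.17653169029433 41.249601906781834
lower edge z0.115 [ 0.5941 -0.2888  0.115 ] err 0 block xy mm 102.86411454502388 67.88522058047805
lower edge z0.135 [ 0.516  -0.3423  0.135 ] err 0 block xy mm 16.48153851927384 29.25607004763461
lower edge z0.135 [ 0.5518 -0.3208  0.135 ] err 0 block xy mm 55.58819891242052 44.01249516776107
lower edge z0.135 [ 0.5878 -0.2887  0.135 ] err 0 block xy mm 96.74921657135549 69.10770755866547
c1 [ 0.4546 -0.2677  0.09  ] err 0 block xy mm -30.551197881791047 113.605211580867
c2 [ 0.5259 -0.2551  0.09  ] err 0 block xy mm 41.86089985058388 113.23596114627009
c3 [ 0.5533 -0.4129  0.09  ] err 0 block xy mm 40.53503543573625 -46.86121883060594
c4 [ 0.4793 -0.4248  0.09  ] err 0 block xy mm -34.376697506653 -45.410787628364936
```

Clearance is fine: the decoy's near edge is at least 21 mm from the driver's axis, and the fingers need 11 mm. The driver axis is at about (0.511, -0.3745).

Call:
{"fn": "arm_command", "kwargs": {"series": [[[0,-6,10,0],[35,0,0,0],[40,0,0,0],[40,0,0,0],[30,0,0,0],[20,0,0,0],[15,0,0,0],[14,0,0,0],[0,0,0,0]]]}}

```text
t: 7.9
tcp_pos: [0.5121, -0.3677, 0.1243]
tool_rot: [-0.063, 0.705, 0.065, 0.703]
force: [0.2, -0.3, -0.2]
finger_gap: 0.596
```

Call:
{"fn": "arm_command", "kwargs": {"series": [[[0,0,0,0],[0,0,0,0],[0,0,0,0],[0,0,0,0],[0,0,0,0]]], "jaw": 0, "force": 70}}

```text
t: 8.4
tcp_pos: [0.5118, -0.3691, 0.1276]
tool_rot: [-0.063, 0.704, 0.064, 0.704]
force: [-2.8, 4.1, 7.5]
finger_gap: 0.3
```

Call:
{"fn": "arm_command", "kwargs": {"series": [[[-10,0,0,0],[-20,0,0,0],[-25,0,0,0],[-30,0,0,0],[-30,0,0,0],[-35,0,0,0],[-35,0,0,0],[-25,0,0,0],[0,0,0,0]]]}}

```text
t: 9.3
tcp_pos: [0.5144, -0.3719, 0.3419]
tool_rot: [-0.067, 0.701, 0.06, 0.707]
force: [-0.0, 0.1, -0.8]
finger_gap: 0.303
```

```bash
python3 - <<'E'
from h import *
import pickle
plan(ext(-.1,-.0857,.36),70)
s=status.sense();w=snapshot('wrist');a=snapshot('scene');pickle.dump((s,w,a),open('held.pkl','wb'))
cv2.imwrite('pics/held.png',np.hstack([w[:,:,::-1][100:,100:460],crop(a[:,:,::-1],70,100,140,107,3)]))
c=cam('wrist',s);M=R.from_quat(s['tool_rot']).as_matrix()
print('pred tip',proj(c,s['tcp_pos']+M@[.11+.0+.0,0,0]))
E
```

```text
t 9.3 tcp [ 0.5144 -0.3719  0.3419] head z 10.32 q [-0.8019  0.4382  1.2739  0.0002  1.4168 -0.9819] xax [ 0.009  -0.0091 -0.9999] F [-0.002   0.0707 -0.8465] gap 0.303
turn -1.0417 then shift mm [-22.987  221.7101 421.9681]Traceback (most recent call last):
  File "<stdin>", line 5, in <module>
    return _nx.concatenate(arrs, 1, dtype=dtype, casting=casting)
           ~~~~~~~~~~~~~~~^^^^^^^^^^^^^^^^^^^^^^^^^^^^^^^^^^^^^^^
ValueError: all the input array dimensions except for the concatenation axis must match exactly, but along dimension 0, the array at index 0 has size 320 and the array at index 1 has size 321
```

Call:
{"fn": "arm_command", "kwargs": {"series": [[[0,0,0,-0.131],[0,0,0,-0.131],[0,0,0,-0.131],[0,0,0,-0.131],[0,0,0,-0.131],[0,0,0,-0.131],[0,0,0,-0.131],[0,0,0,-0.131],[0,0,0,-0.131],[0,0,0,-0.131]]]}}

```text
t: 10.4
tcp_pos: [0.5114, -0.369, 0.3331]
tool_rot: [-0.479, 0.519, 0.483, 0.518]
force: [-0.5, -0.1, -1.1]
finger_gap: 0.303
```

Call:
{"fn": "arm_command", "kwargs": {"series": [[[0,11,46,0],[0,11,46,0],[0,11,46,0],[0,11,46,0],[0,11,46,0],[0,11,46,0],[10,11,46,0],[15,11,46,0],[15,11,46,0],[15,10,46,0]]]}}

```text
t: 11.4
tcp_pos: [0.4387, 0.0993, 0.279]
tool_rot: [-0.478, 0.521, 0.48, 0.519]
force: [1.1, 0.5, -1.5]
finger_gap: 0.302
```

Call:
{"fn": "arm_command", "kwargs": {"series": [[[0,0,0,0],[0,0,0,0]]]}}

```text
t: 11.6
tcp_pos: [0.4391, 0.0986, 0.2794]
tool_rot: [-0.479, 0.52, 0.481, 0.518]
force: [0.7, -0.7, -1.6]
finger_gap: 0.269
```

```bash
python3 - <<'E'
from h import *
import pickle
s=status.sense();w=snapshot('wrist');a=snapshot('scene');t=snapshot('top');pickle.dump((s,w,a,t),open('hov.pkl','wb'))
plan([.4455,.0975,.272],85.3)
o=np.hstack([w[40:400,60:460,::-1],crop(a[:,:,::-1],250,95,100,90,4)])
cv2.imwrite('pics/hov.png',o);print(o.shape)
E
```

```text
t 11.75 tcp [0.4411 0.0965 0.2809] head z 85.28 q [-0.0327  0.2257  1.7837 -0.0004  1.1326 -1.521 ] xax [-0.0004 -0.0003 -1.    ] F [ 0.0425  0.7786 -1.0024] gap 0.271
turn -0.0003 then shift mm [ 8.9364 -4.356   1.3326]
(360, 800, 3)
```

View pics/hov.png

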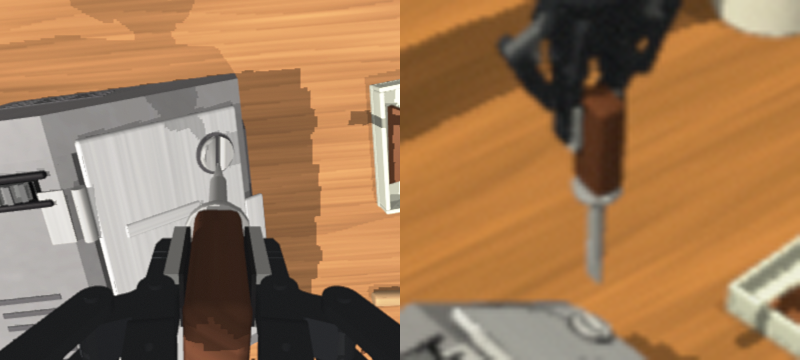

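```bash
python3 - <<'E'
from h import *
import pickle
s,w,a,t=pickle.load(open('hov.pkl','rb'));c=cam('wrist',s);S=cam('scene')
M=R.from_quat(s['tool_rot']).as_matrix()
o,d=ray(S,298.75-.4,165.5-.4)
# ray in tool frame, print where tool z=0 and where tool y=-5
ot,dt=M.T@(o-s['tcp_pos']),M.T@d
print('scene tip at tool z=0:',ot-dt*ot[2]/dt[2],' dir',dt)
for y in(-8,-5,-2,0):print(y,'wrist tip px at',proj(c,s['tcp_pos']+M@[.122,y/1000,0]))
print('screw px',proj(c,[.4504,.0975,.1098]), 'click centre (276,193)', onz(c,276,193,.1098),onz(c,276,193,.111))
E
```

```text
scene tip at tool z=0: [ 0.123 -0.013  0.   ]  dir [0.6736 0.6075 0.421 ]
-8 wrist tip px at (np.float64(277.5173287785879), np.float64(208.93045707572264))
-5 wrist tip px at (np.float64(277.5171084365949), np.float64(205.1973484518708))
-2 wrist tip px at (np.float64(277.5168865388206), np.float64(201.43788125294242))
0 wrist tip px at (np.float64(277.5167377344918), np.float64(198.916787948561))
screw px (np.float64(277.29259527440684), np.float64(195.70583935665167)) click centre (276,193) [0.4478 0.0966 0.1098] [0.4475 0.0966 0.111 ]
```

Call:
{"fn": "arm_command", "kwargs": {"series": [[[20,-2,1,0],[16,-2,0,0],[0,0,0,0]]]}}

```text
t: 12.05
tcp_pos: [0.4441, 0.0967, 0.2438]
tool_rot: [-0.478, 0.522, 0.48, 0.519]
force: [0.4, -0.4, -1.6]
finger_gap: 0.271
```

```bash
python3 - <<'E'
from h import *
import pickle
s=status.sense();w=snapshot('wrist');a=snapshot('scene');pickle.dump((s,w,a),open('hov2.pkl','wb'))
plan([.4455,.0975,.272],85.3)
o=np.hstack([crop(w[:,:,::-1],242,150,80,80,5),crop(a[:,:,::-1],265,130,80,80,5)])
cv2.imwrite('pics/hov2.png',o)
E
```

```text
t 12.15 tcp [0.4453 0.0971 0.2455] head z 85.24 q [-0.0312  0.2799  1.8232 -0.0001  1.0385 -1.519 ] xax [ 0.     -0.0001 -1.    ] F [ 0.8198  0.0093 -0.9316] gap 0.271
turn -0.001 then shift mm [-26.4849  -0.2023   0.3917]
```

View pics/hov2.png

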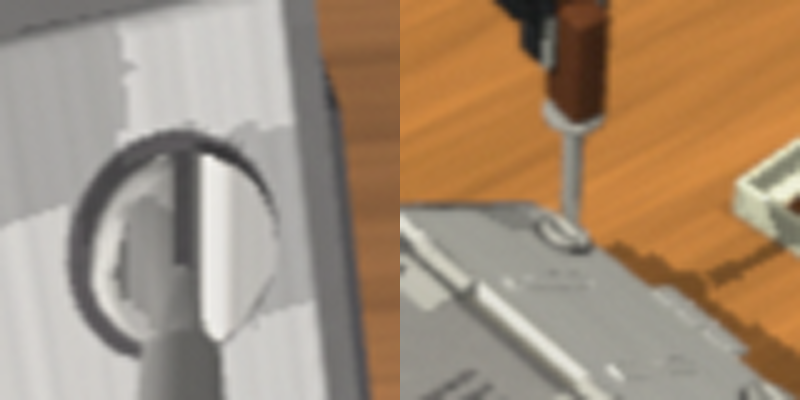

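```bash
python3 - <<'E'
from h import *
import pickle
s,w,a=pickle.load(open('hov2.pkl','rb'));c=cam('wrist',s);S=cam('scene')
M=R.from_quat(s['tool_rot']).as_matrix();T=lambda P:M.T@(P-s['tcp_pos'])*1000
def z0(cc,p):
    o,d=ray(cc,*p);o,d=M.T@(o-s['tcp_pos']),M.T@d;return (o-d*o[2]/d[2])*1000
def x0(cc,p,x):
    o,d=ray(cc,*p);o,d=M.T@(o-s['tcp_pos']),M.T@d;return (o+d*(x-o[0])/d[0])*1000
print('scene shank end',z0(S,(299,174)),'bolster',z0(S,(299.8,152.6)))
print('wrist tip +y corner',[x0(c,(278,203.2),x) for x in(.119,.122,.125)])
# screw face in wrist: ray to plane of face height
from scr import *
P0=np.array([.4504,.0975,.1098])
def onp(p):
    o,d=ray(c,*p);return o+d*((P0-o)@N)/(d@N)
for n,p in(('L',(90,245)),('R',(280,245)),('T',(190,145)),('B',(190,345)),('slot T',(195,150)),('slot dark/bright bound',(200,200))):
    q=onp((242+p[0]/5-.4,150+p[1]/5-.4));print(n,q,T(q))
E
```

```text
scene shank end [117.0708 -14.6851   0.    ] bolster [ 32.9011 -15.3344   0.    ]
wrist tip +y corner [array([119.    ,  -2.4119,   0.3584]), array([122.    ,  -3.4041,   0.3663]), array([125.    ,  -4.3964,   0.3743])]
L [0.4434 0.083  0.118 ] [125.8442  -0.9614 -13.7048]
R [0.4512 0.1125 0.1012] [142.6073  -6.2896  16.3524]
T [0.4315 0.0994 0.1082] [135.6799  12.244    1.641 ]
B [0.4637 0.0967 0.1106] [133.1118 -20.0683   1.682 ]
slot T [0.4325 0.1001 0.1078] [136.0564  11.3429   2.4255]
slot dark/bright bound [0.4406 0.1002 0.108 ] [135.8713   3.2806   3.2326]
```

The blade is about 7.5 mm too far in tool -y, and both views agree on this. It lines up across the slot. I'll correct that and insert.

Call:
{"fn": "arm_command", "kwargs": {"series": [[[0,4,0,0],[0,3.5,0,0],[5,0,0,0],[5,0,0,0],[3,0,0,0],[0,0,0,0]]]}}

```text
t: 12.75
tcp_pos: [0.4369, 0.0989, 0.2317]
tool_rot: [-0.479, 0.52, 0.48, 0.519]
force: [0.1, -0.3, -1.1]
finger_gap: 0.27
```

Call:
{"fn": "arm_command", "kwargs": {"series": [[[2,0,0,0],[1,0,0,0],[0,0,0,0]]]}}

```text
t: 13.05
tcp_pos: [0.4373, 0.0989, 0.2292]
tool_rot: [-0.479, 0.52, 0.479, 0.52]
force: [-0.6, 0.3, -2.9]
finger_gap: 0.271
```

Call:
{"fn": "arm_command", "kwargs": {"series": [[[2,0,0,0],[1,0,0,0],[0,0,0,0]]]}}

```text
t: 13.35
tcp_pos: [0.4378, 0.0985, 0.227]
tool_rot: [-0.48, 0.52, 0.479, 0.52]
force: [-0.8, 0.2, 3.0]
finger_gap: 0.273
```

Call:
{"fn": "arm_command", "kwargs": {"series": [[[2,0,0,0],[1,0,0,0],[0,0,0,0]]]}}

```text
t: 13.65
tcp_pos: [0.4384, 0.0984, 0.2262]
tool_rot: [-0.481, 0.519, 0.478, 0.52]
force: [-4.7, -1.5, 20.8]
finger_gap: 0.273
```

Contact is at tip height of about 0.1045, which matches the blade being inside the slot. Now I'll turn, keeping the tip on the screw axis with +1.16 mm along z per 0.1 rad.

Call:
{"fn": "arm_command", "kwargs": {"series": [[[-1,0,0,0],[-0.4,0,1.2,0.1],[-0.4,0,1.2,0.1],[-0.4,0,1.2,0.1],[-0.4,0,1.2,0.1],[-0.3,-0.1,1.2,0.1],[0,0,0,0]]]}}

```text
t: 14.35
tcp_pos: [0.4399, 0.1045, 0.2278]
tool_rot: [-0.336, 0.622, 0.335, 0.623]
force: [-3.5, 0.1, 10.8]
finger_gap: 0.266
```

```bash
cat > st.py <<'E'
from h import *
def st():
    s=status.sense();M=R.from_quat(s['tool_rot']).as_matrix()
    print('t',round(s['t'],2),'tcp',s['tcp_pos'],'hz',round(np.degrees(np.arctan2(M[1,2],M[0,2])),1),'F',s['force'],'T',s['ft_torque'],'gap',round(s['finger_gap'],3),'tip',s['tcp_pos']+M@[.122,-.0116,.0004])
    return s
E
python3 -c "
from st import *
st()"
```

```text
t 14.35 tcp [0.4399 0.1045 0.2278] hz 56.7 F [-3.4688  0.0745 10.7762] T [-0.28    0.5501  0.0091] gap 0.266 tip [0.4501 0.0984 0.1059]
```

Call:
{"fn": "arm_command", "kwargs": {"series": [[[-0.4,0,1.2,0.1],[-0.3,0,1.2,0.1],[-0.3,0,1.2,0.1],[-0.2,0,1.2,0.1],[-0.2,-0.1,1.2,0.1],[0,0,0,0]]]}}

```text
t: 14.95
tcp_pos: [0.4442, 0.1089, 0.2289]
tool_rot: [-0.171, 0.685, 0.171, 0.687]
force: [-1.4, 0.7, 7.4]
finger_gap: 0.271
```

```bash
python3 -c "
from st import *
st()"
```

```text
t 14.95 tcp [0.4442 0.1089 0.2289] hz 28.0 F [-1.4454  0.7428  7.3739] T [0.0497 0.3188 0.0292] gap 0.271 tip [0.4504 0.099  0.1069]
```

Call:
{"fn": "arm_command", "kwargs": {"series": [[[-0.1,0,1.2,0.1],[-0.1,0,1.2,0.1],[-0.1,0,1.2,0.1],[0,0,1.2,0.1],[0,-0.1,1.2,0.1],[0,0,0,0]]]}}

```text
t: 15.55
tcp_pos: [0.4505, 0.1112, 0.2297]
tool_rot: [0.005, 0.706, -0.004, 0.709]
force: [-1.4, 1.9, 10.9]
finger_gap: 0.267
```

```bash
python3 -c "
from st import *
import pickle
s=st();w=snapshot('wrist');a=snapshot('scene');pickle.dump((s,w,a),open('t1.pkl','wb'))"
```

```text
t 15.55 tcp [0.4505 0.1112 0.2297] hz -0.7 F [-1.4388  1.9216 10.8622] T [0.5927 0.3736 0.0201] gap 0.267 tip [0.4512 0.0999 0.1077]
```

Call:
{"fn": "arm_command", "kwargs": {"series": [[[0,0,0.9,0.08],[0,0,0.9,0.08],[0,0,0.9,0.08],[0,0,0,0]]]}}

```text
t: 16.05
tcp_pos: [0.4533, 0.1112, 0.2298]
tool_rot: [0.09, 0.7, -0.088, 0.703]
force: [-1.3, 3.3, 11.6]
finger_gap: 0.267
```

```bash
python3 -c "
from st import *
st()"
```

```text
t 16.05 tcp [0.4533 0.1112 0.2298] hz -14.5 F [-1.3499  3.2739 11.5726] T [ 0.7884  0.2869 -0.009 ] gap 0.267 tip [0.4514 0.1003 0.1078]
```

Call:
{"fn": "arm_command", "kwargs": {"series": [[[0,0,0.9,0.08],[0,0,0,0]]]}}

```text
t: 16.25
tcp_pos: [0.4543, 0.1111, 0.2299]
tool_rot: [0.118, 0.696, -0.116, 0.699]
force: [0.2, 2.8, 10.4]
finger_gap: 0.268
```

```bash
python3 -c "
from st import *
st()"
```

```text
t 16.25 tcp [0.4543 0.1111 0.2299] hz -19.1 F [ 0.2108  2.7792 10.4236] T [ 0.7965  0.3218 -0.0407] gap 0.268 tip [0.4514 0.1004 0.1078]
```

Call:
{"fn": "arm_command", "kwargs": {"series": [[[-10,0,0,0],[-20,0,0,0],[-25,0,0,0],[-10,30,30,0],[0,0,40,0],[0,0,0,0],[0,0,0,0]]]}}

```text
t: 16.95
tcp_pos: [0.5282, 0.1151, 0.2922]
tool_rot: [0.116, 0.698, -0.117, 0.697]
force: [-0.5, 0.1, -2.1]
finger_gap: 0.265
```

```bash
python3 - <<'E'
from scr import *
from st import st
import pickle
s=st();w=snapshot('wrist');a=snapshot('scene');pickle.dump((s,w,a),open('t2.pkl','wb'));c=cam('wrist',s)
ps=[]
for n,P in(('near',[.4500,.0978,.1098]),('far',[.6278,.1066,.1090])):
    P=np.array(P);pat,th,l,cc=slot(c,w,P);print(n,proj(c,P),'theta',-th,l,cc);ps.append(cv2.resize(pat,(360,360)))
o=np.hstack(ps+[crop(w,140,60,0,0,1) if 0 else np.zeros((360,0,3),np.uint8)])
cv2.imwrite('pics/t2.png',o[:,:,::-1])
E
```

```text
t 16.95 tcp [0.5282 0.1151 0.2922] hz -18.9 F [-0.5141  0.1091 -2.1152] T [-0.0216  0.0189 -0.0188] gap 0.265 tip [0.5246 0.1039 0.1702]
near (np.float64(204.81419200304097), np.float64(221.61641505771243)) theta 0.6884047861220298 [ 3.23  46.403] (np.float64(-0.5849021481835458), np.float64(-0.3851477501305802))
far (np.float64(386.01604599271815), np.float64(152.0745979941923)) theta 0.20423406561908106 [ 2.1322 47.39  ] (np.float64(-0.28485366157187947), np.float64(-0.3977992668936883))
```

View pics/t2.png

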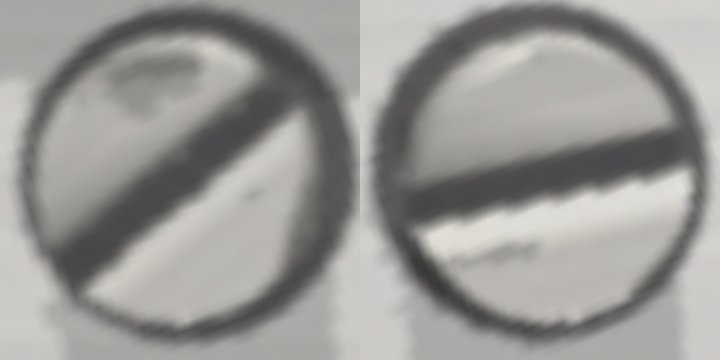

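The near screw moved from 0.15 to about 0.69 and then the blade cammed out. The slot measurement works numerically. Before going on I'll refine the tip offset from pixel profiles.

```bash
python3 - <<'E'
from h import *
import pickle
s,w,a=pickle.load(open('t2.pkl','rb'));c=cam('wrist',s);S=cam('scene')
M=R.from_quat(s['tool_rot']).as_matrix()
g=cv2.cvtColor(w,cv2.COLOR_RGB2GRAY)
print('cols 262..294 rows 186..238 step2');
for r in range(186,240,2): print(r,g[r,262:295:2])
for y in(-20,-12,-4):print(y,proj(c,s['tcp_pos']+M@[.122,y/1000,.0004]))
p=proj(S,s['tcp_pos']+M@[.122,-.012,0]);print('scene pred',p,proj(S,s['tcp_pos']+M@[.122,-.015,0]))
u,v=map(int,np.round(p));gs=cv2.cvtColor(a,cv2.COLOR_RGB2GRAY)
for r in range(v-14,v+8): print(r,gs[r,u-10:u+11])
print(u)
E
```

```text
cols 262..294 rows 186..238 step2
186 [200 199 199 198 199 200 202 203 203 201 198 197 197 198 200 200 199]
188 [197 198 200 201 202 203 201 199 197 196 196 198 200 199 198 197 198]
190 [199 202 202 203 200 196 195 196 197 198 199 198 198 198 200 200 201]
192 [202 201 197 196 194 195 197 198 199 197 197 199 201 201 202 204 204]
194 [197 195 195 196 198 198 196 196 197 199 200 201 202 205 203 203 202]
196 [195 197 198 197 195 196 198 199 201 202 204 204 203 203 203 204 204]
198 [197 196 197 197 198 200 201 203 205 203 202 203 205 204 203 201 199]
200 [197 197 197 200 203 204 204 203 202 204 204 203 202 200 199 200 202]
202 [198 202 204 205 203 203 203 204 202 203 200 197 199 201 203 202 201]
204 [205 204 202 202 204 203 204 168  96 161 201 202 203 202 202 201 200]
206 [203 203 203 203 202 200 197 125 100 140 202 202 201 201 198 198 199]
208 [204 202 201 197 199 201 195 105 105 119 201 201 198 198 200 201 202]
210 [199 199 200 201 202 202 178  99 109 116 181 199 201 202 201 200 198]
212 [202 202 203 201 202 201 150  99 112 119 164 203 200 200 200 201 202]
214 [203 202 201 200 197 200 1
[... 2580 characters left out ...]
6 132 125 121 122 127 128 131 134 133 134 136
 141 141 139]
175 [145 142 139 137 136 136 135 135 132 130 131 131 133 134 134 138 140 142
 140 139 139]
176 [140 138 137 136 135 136 137 135 134 133 134 135 135 136 140 141 142 141
 137 140 141]
177 [135 134 134 136 137 136 135 134 134 135 135 136 139 141 141 140 139 138
 139 142 143]
178 [132 123 108 116 132 134 135 135 135 136 138 142 141 139 139 140 139 141
 142 142 142]
179 [110 100  93  96 104 117 133 137 137 139 143 142 140 139 139 142 142 144
 142 140 140]
180 [113  94  90  88  90  97 118 135 129 123 135 137 140 141 142 144 144 143
 140 137 134]
181 [140 121 103  91  92  93 100 109 104  99 108 120 137 141 142 143 141 138
 136 133 130]
316
```

Call:
{"fn": "arm_command", "kwargs": {"series": [[[0,0,0,-0.133],[0,0,0,-0.133],[0,0,0,-0.133],[0,0,0,-0.133],[0,0,0,-0.133],[0,0,0,-0.133],[0,0,0,-0.133],[0,0,0,-0.133],[0,0,0,-0.133],[0,0,0,-0.133]]], "force": 90}}

```text
t: 18.05
tcp_pos: [0.5268, 0.1156, 0.2927]
tool_rot: [-0.341, 0.62, 0.341, 0.619]
force: [0.3, 0.2, -1.9]
finger_gap: 0.266
```

```bash
cat >> st.py <<'E'
C={'n':np.array([.4503,.0978,.1098]),'f':np.array([.6281,.1066,.1090])}
def tipplan(k,theta,dz,dy=0,off=-.0115):
    "tip over screw k for slot angle theta, dz above seated depth"
    b=np.degrees(np.arctan(np.tan(theta)*np.cos(np.pi/6))); hz=2.8-b+90
    d=min(.0055,.006-.004*np.sin(theta)); from scr import N
    tip=C[k]-d*N; tip[2]+=dz; tip[1]+=dy; h=np.radians(hz+90)
    print('seat tip',tip,'hz',round(hz,1)); plan(np.r_[tip[:2]-off*np.array([np.cos(h),np.sin(h)]),tip[2]+.122],hz)
E
python3 -c "
from st import *
tipplan('n',.69,.015)"
```

```text
seat tip [0.4504 0.0961 0.1218] hz 57.2
t 18.05 tcp [0.5268 0.1156 0.2927] head z 57.63 q [ 0.0088  0.3425  1.5697 -0.0001  1.2313 -0.997 ] xax [-0.0018 -0.0001 -1.    ] F [ 0.3258  0.2077 -1.9228] gap 0.266
turn 0.0067 then shift mm [ 49.0759  65.1363 -57.7467]
```

Call:
{"fn": "arm_command", "kwargs": {"series": [[[10,32,-29,0],[10,31,-28,0],[20,2,-1,0],[9,0,0,0],[0,0,0,0],[0,0,0,0]]]}}

```text
t: 18.65
tcp_pos: [0.4436, 0.1018, 0.2444]
tool_rot: [-0.339, 0.62, 0.339, 0.621]
force: [-0.8, 0.9, -1.0]
finger_gap: 0.271
```

```bash
python3 -c "
from st import *
tipplan('n',.69,.0)"
```

```text
seat tip [0.4504 0.0961 0.1068] hz 57.2
t 18.65 tcp [0.4436 0.1018 0.2444] head z 57.3 q [-0.0208  0.2801  1.8269 -0.      1.0332 -1.0209] xax [ 0.0014 -0.     -1.    ] F [-0.7608  0.8689 -0.953 ] gap 0.271
turn 0.001 then shift mm [15.5721  2.7131 -1.1556]
```

Call:
{"fn": "arm_command", "kwargs": {"series": [[[4,2.5,-1,0],[4,0,0,0],[4,0,0,0],[3,0,0,0],[0,0,0,0]]]}}

```text
t: 19.15
tcp_pos: [0.4402, 0.1025, 0.229]
tool_rot: [-0.339, 0.62, 0.339, 0.621]
force: [0.3, 1.6, 0.8]
finger_gap: 0.267
```

Call:
{"fn": "arm_command", "kwargs": {"series": [[[1.5,0,0,0],[1.5,0,0,0],[0,0,0,0]]]}}

```text
t: 19.45
tcp_pos: [0.4406, 0.1027, 0.2277]
tool_rot: [-0.339, 0.62, 0.339, 0.621]
force: [-3.2, 1.8, 13.2]
finger_gap: 0.27
```

```bash
python3 -c "
from st import *
st()"
```

```text
t 19.45 tcp [0.4406 0.1027 0.2277] hz 57.3 F [-3.1758  1.836  13.1574] T [ 0.3542  0.5979 -0.0239] gap 0.27 tip [0.4508 0.0968 0.1058]
```

Call:
{"fn": "arm_command", "kwargs": {"series": [[[0,0,1.15,0.1],[-0.1,0,1.15,0.1],[-0.2,0,1.15,0.1],[-0.2,0,1.15,0.1],[-0.1,0,1.15,0.1],[0,0,0,0]]]}}

```text
t: 20.05
tcp_pos: [0.4448, 0.1071, 0.2285]
tool_rot: [-0.174, 0.684, 0.175, 0.686]
force: [-2.4, 2.3, 13.2]
finger_gap: 0.267
```

```bash
python3 -c "
from st import *
st()"
```

```text
t 20.05 tcp [0.4448 0.1071 0.2285] hz 28.6 F [-2.3727  2.2617 13.1728] T [0.5423 0.6071 0.1353] gap 0.267 tip [0.4511 0.0973 0.1065]
```

Tz is 0.135 N m now, so the blade is driving the screw. I'll continue.

Call:
{"fn": "arm_command", "kwargs": {"series": [[[-0.1,0,1.15,0.1],[-0.1,0,1.15,0.1],[-0.1,0,1.15,0.1],[0,0,0,0]]]}}

```text
t: 20.45
tcp_pos: [0.4479, 0.1084, 0.2289]
tool_rot: [-0.07, 0.703, 0.07, 0.705]
force: [-2.5, 2.4, 13.5]
finger_gap: 0.263
```

```bash
python3 -c "
from st import *
st()"
```

```text
t 20.45 tcp [0.4479 0.1084 0.2289] hz 11.4 F [-2.5173  2.4041 13.4595] T [0.4758 0.6533 0.0959] gap 0.263 tip [0.4509 0.0972 0.1069]
```

Call:
{"fn": "arm_command", "kwargs": {"series": [[[0,0,1.15,0.1],[0,0,1.15,0.1],[0,0,1.15,0.1],[0,0,0,0]]]}}

```text
t: 20.85
tcp_pos: [0.4512, 0.1086, 0.229]
tool_rot: [0.036, 0.705, -0.035, 0.707]
force: [-2.6, 2.0, 16.4]
finger_gap: 0.263
```

```bash
python3 -c "
from st import *
st()"
```

```text
t 20.85 tcp [0.4512 0.1086 0.229 ] hz -5.8 F [-2.5625  2.0474 16.3993] T [0.4292 0.8514 0.0647] gap 0.263 tip [0.4507 0.0972 0.107 ]
```

Call:
{"fn": "arm_command", "kwargs": {"series": [[[0.2,0,0.9,0.08],[0.2,0,0.9,0.08],[0,0,0,0]]]}}

```text
t: 21.15
tcp_pos: [0.4529, 0.1083, 0.229]
tool_rot: [0.093, 0.7, -0.092, 0.702]
force: [-3.3, 1.8, 18.0]
finger_gap: 0.269
```

```bash
python3 -c "
from st import *
st()"
```

```text
t 21.15 tcp [0.4529 0.1083 0.229 ] hz -15.0 F [-3.2692  1.8228 18.023 ] T [0.3963 1.0875 0.0679] gap 0.269 tip [0.4506 0.0971 0.107 ]
```

Call:
{"fn": "arm_command", "kwargs": {"series": [[[0,0,0.9,0.08],[0,0,0.9,0.08],[0,0,0,0]]]}}

```text
t: 21.45
tcp_pos: [0.4545, 0.1078, 0.2291]
tool_rot: [0.148, 0.691, -0.147, 0.692]
force: [-2.9, 1.8, 19.3]
finger_gap: 0.268
```

```bash
python3 -c "
from st import *
st()"
```

```text
t 21.45 tcp [0.4545 0.1078 0.2291] hz -24.1 F [-2.8639  1.8445 19.3359] T [0.4499 1.1635 0.1628] gap 0.268 tip [0.4505 0.0972 0.1071]
```

Call:
{"fn": "arm_command", "kwargs": {"series": [[[0,0,0.9,0.08],[0,0,0.9,0.08],[0,0,0,0]]]}}

```text
t: 21.75
tcp_pos: [0.4562, 0.1071, 0.2292]
tool_rot: [0.203, 0.677, -0.202, 0.678]
force: [-3.7, 2.3, 19.6]
finger_gap: 0.265
```

```bash
python3 -c "
from st import *
st()"
```

```text
t 21.75 tcp [0.4562 0.1071 0.2292] hz -33.3 F [-3.6815  2.2827 19.5703] T [0.5254 1.171  0.0864] gap 0.265 tip [0.4505 0.0974 0.1072]
```

Call:
{"fn": "arm_command", "kwargs": {"series": [[[-10,0,0,0],[-20,0,0,0],[-25,0,0,0],[-10,30,30,0],[0,10,40,0],[0,0,0,0],[0,0,0,0]]]}}

```text
t: 22.45
tcp_pos: [0.5359, 0.1011, 0.2905]
tool_rot: [0.202, 0.678, -0.203, 0.677]
force: [-0.3, 0.1, -2.0]
finger_gap: 0.265
```

```bash
cat > look.py <<'E'
from scr import *
from st import st,C
import pickle,sys
s=st();w=snapshot('wrist');pickle.dump((s,w),open(f'L{s["t"]:.2f}.pkl','wb'));c=cam('wrist',s)
for n,P in C.items():
    pat,th,l,cc=slot(c,w,P);print(n,proj(c,P),'theta',round(-th%np.pi,3),l,cc)
E
python3 look.py
```

```text
t 22.45 tcp [0.5359 0.1011 0.2905] hz -33.3 F [-0.2801  0.1209 -2.0416] T [ 0.0295  0.0094 -0.0352] gap 0.265 tip [0.5295 0.0912 0.1686]
n (np.float64(203.55289721205773), np.float64(230.1372473152708)) theta 1.576 [ 2.6687 47.2221] (np.float64(-0.5328424108627937), np.float64(-0.12231794538361508))
f (np.float64(363.3129617085221), np.float64(116.63971215593055)) theta 0.204 [ 2.0122 47.589 ] (np.float64(-0.2882089819287887), np.float64(-0.44262092204926345))
```

The near screw is locked: the slot measures 1.576. Now the far screw.

Call:
{"fn": "arm_command", "kwargs": {"series": [[[0,0,0,-0.145],[0,0,0,-0.145],[0,0,0,-0.145],[0,0,0,-0.145],[0,0,0,-0.145],[0,0,0,-0.145],[0,0,0,-0.145],[0,0,0,-0.145],[0,0,0,-0.145],[0,0,0,-0.145]]]}}

```text
t: 23.5
tcp_pos: [0.534, 0.1018, 0.291]
tool_rot: [-0.3, 0.641, 0.3, 0.639]
force: [-0.4, 0.3, -1.1]
finger_gap: 0.265
```

Call:
{"fn": "arm_command", "kwargs": {"series": [[[0,0,0,-0.145],[0,0,0,-0.145],[0,0,0,-0.145],[0,0,0,-0.138],[0,0,0,0],[0,0,0,0]]]}}

```text
t: 24.1
tcp_pos: [0.5348, 0.1018, 0.2912]
tool_rot: [-0.466, 0.532, 0.467, 0.531]
force: [0.2, -0.1, -0.9]
finger_gap: 0.266
```

```bash
sed -i "s/\[.6281,.1066,.1090\]/[.6286,.1066,.1098]/" st.py; python3 -c "
from st import *
tipplan('f',.204,.015)"
```

```text
seat tip [0.6287 0.104  0.1203] hz 82.6
t 24.1 tcp [0.5348 0.1018 0.2912] head z 82.53 q [-0.0173  0.3512  1.5602 -0.0001  1.2315 -1.4577] xax [-0.0013 -0.     -1.    ] F [ 0.2343 -0.1466 -0.8688] gap 0.266
turn -0.002 then shift mm [ 48.7755 -81.4224  14.2728]
```

Call:
{"fn": "arm_command", "kwargs": {"series": [[[10,-40,8,0],[10,-41,7,0],[20,0,0,0],[9,0,0,0],[0,0,0,0],[0,0,0,0]]]}}

```text
t: 24.7
tcp_pos: [0.6174, 0.1062, 0.2427]
tool_rot: [-0.467, 0.531, 0.467, 0.531]
force: [-0.1, 0.4, -0.6]
finger_gap: 0.27
```

```bash
python3 -c "
from st import *
tipplan('f',.204,.0,.001)"; python3 look.py
```

```text
seat tip [0.6287 0.105  0.1053] hz 82.6
t 24.7 tcp [0.6174 0.1062 0.2427] head z 82.64 q [-0.0077  0.5179  1.4158  0.      1.2086 -1.4502] xax [-0.0007  0.     -1.    ] F [-0.0527  0.4139 -0.5953] gap 0.27
turn 0.0 then shift mm [15.3655  0.0867  0.2417]
t 24.7 tcp [0.6174 0.1062 0.2427] hz 82.6 F [-0.0527  0.4139 -0.5953] T [-0.0089  0.0306 -0.0046] gap 0.27 tip [0.6289 0.1051 0.1207]scr.py:14: RuntimeWarning: invalid value encountered in scalar divide
  cx,cy=(wt*xx).sum()/wt.sum(),(wt*yy).sum()/wt.sum()
Traceback (most recent call last):
  File "look.py", line 6, in <module>
    pat,th,l,cc=slot(c,w,P);print(n,proj(c,P),'theta',round(-th%np.pi,3),l,cc)
                ~~~~^^^^^^^
  File "scr.py", line 15, in slot
    C=np.cov(np.c_[xx.ravel(),yy.ravel()].T,aweights=wt.ravel());l,V=np.linalg.eigh(C);d=V[:,1]
ZeroDivisionError: Weights sum to zero, can't be normalized
```

On target; the near screw is out of view. Insert.

Call:
{"fn": "arm_command", "kwargs": {"series": [[[4,0,0,0],[4,0,0,0],[3,0,0,0],[2,0,0,0],[1,0,0,0],[0,0,0,0]]]}}

```text
t: 25.35
tcp_pos: [0.6183, 0.1067, 0.2283]
tool_rot: [-0.467, 0.531, 0.467, 0.531]
force: [0.8, 3.1, -1.6]
finger_gap: 0.268
```

Call:
{"fn": "arm_command", "kwargs": {"series": [[[1.5,0,0,0],[1.5,0,0,0],[0,0,0,0]]]}}

```text
t: 25.65
tcp_pos: [0.6187, 0.1067, 0.2272]
tool_rot: [-0.467, 0.53, 0.467, 0.532]
force: [-0.6, 3.0, 5.6]
finger_gap: 0.269
```

```bash
python3 -c "
from st import *
st()"
```

```text
t 25.65 tcp [0.6187 0.1067 0.2272] hz 82.7 F [-0.5661  2.9763  5.6082] T [0.8599 0.2512 0.018 ] gap 0.269 tip [0.6305 0.1058 0.1052]
```

Call:
{"fn": "arm_command", "kwargs": {"series": [[[1,0,0,0],[0,0,1.15,0.1],[-0.2,0,1.15,0.1],[-0.2,0,1.15,0.1],[-0.2,0,1.15,0.1],[0,0,0,0]]]}}

```text
t: 26.25
tcp_pos: [0.6205, 0.1114, 0.2279]
tool_rot: [-0.352, 0.612, 0.352, 0.615]
force: [-1.4, 3.3, 9.9]
finger_gap: 0.266
```

```bash
python3 -c "
from st import *
st()"
```

```text
t 26.25 tcp [0.6205 0.1114 0.2279] hz 59.7 F [-1.3949  3.2558  9.9099] T [0.8932 0.3757 0.0894] gap 0.266 tip [0.6312 0.1061 0.106 ]
```

Call:
{"fn": "arm_command", "kwargs": {"series": [[[0,0.2,0.8,0.1],[-0.1,0.2,0.8,0.1],[-0.1,0.2,0.8,0.1],[-0.1,0.1,0.8,0.1],[-0.1,0,1,0.1],[0,0,0,0]]]}}

```text
t: 26.85
tcp_pos: [0.624, 0.1152, 0.2289]
tool_rot: [-0.189, 0.679, 0.189, 0.684]
force: [-1.1, 4.1, 10.3]
finger_gap: 0.266
```

```bash
python3 -c "
from st import *
st()"
```

```text
t 26.85 tcp [0.624  0.1152 0.2289] hz 31.0 F [-1.1176  4.0502 10.2609] T [1.0754 0.0769 0.1752] gap 0.266 tip [0.6312 0.1058 0.107 ]
```

Call:
{"fn": "arm_command", "kwargs": {"series": [[[-0.1,0,1.15,0.1],[-0.1,0,1.15,0.1],[-0.1,0,1.15,0.1],[0,0,0,0]]]}}

```text
t: 27.25
tcp_pos: [0.6271, 0.1165, 0.2294]
tool_rot: [-0.085, 0.699, 0.086, 0.705]
force: [-1.2, 3.3, 11.7]
finger_gap: 0.269
```

```bash
python3 -c "
from st import *
st()"
```

```text
t 27.25 tcp [0.6271 0.1165 0.2294] hz 13.8 F [-1.1668  3.3475 11.6928] T [1.0165 0.1599 0.1553] gap 0.269 tip [0.6311 0.1055 0.1074]
```

Torque is 0.15–0.17 N m, so it is driving well. Continue past the stop as with the near screw.

Call:
{"fn": "arm_command", "kwargs": {"series": [[[0,0,1.1,0.1],[0,0,1.1,0.1],[0,0,1.1,0.1],[0.1,0,1.1,0.1],[0.2,0,1.1,0.1],[0,0,0,0]]]}}

```text
t: 27.85
tcp_pos: [0.6322, 0.1164, 0.2297]
tool_rot: [0.092, 0.699, -0.09, 0.703]
force: [-2.4, 4.0, 13.7]
finger_gap: 0.271
```

```bash
python3 -c "
from st import *
st()"
```

```text
t 27.85 tcp [0.6322 0.1164 0.2297] hz -14.8 F [-2.4418  4.0213 13.7176] T [0.7819 0.5459 0.0818] gap 0.271 tip [0.6304 0.1052 0.1077]
```

Call:
{"fn": "arm_command", "kwargs": {"series": [[[0.2,0,0.9,0.08],[0,0,0.9,0.08],[0,0,0.9,0.08],[0,0,0.9,0.08],[0,0,0,0]]]}}

```text
t: 28.35
tcp_pos: [0.6353, 0.1151, 0.2299]
tool_rot: [0.203, 0.676, -0.2, 0.68]
force: [-2.0, 2.7, 15.2]
finger_gap: 0.266
```

```bash
python3 -c "
from st import *
st()"
```

```text
t 28.35 tcp [0.6353 0.1151 0.2299] hz -33.1 F [-1.9696  2.6607 15.1836] T [0.8473 0.8135 0.1075] gap 0.266 tip [0.6301 0.1053 0.1079]
```

Call:
{"fn": "arm_command", "kwargs": {"series": [[[-10,0,0,0],[-20,0,0,0],[-25,0,0,0],[-5,-33,-37,0],[0,-33,-38,0],[0,0,0,0],[0,0,0,0]]]}}

```text
t: 29.05
tcp_pos: [0.5331, 0.0993, 0.2849]
tool_rot: [0.2, 0.678, -0.202, 0.677]
force: [1.1, -0.4, -1.4]
finger_gap: 0.267
```

```bash
python3 look.py
```

```text
t 29.05 tcp [0.5331 0.0993 0.2849] hz -33.1 F [ 1.1347 -0.4073 -1.4054] T [ 0.0004 -0.0101 -0.058 ] gap 0.267 tip [0.5269 0.0892 0.1629]
n (np.float64(203.20641431680247), np.float64(229.08282005431533)) theta 1.578 [ 2.6583 47.0138] (np.float64(-0.53759365809032), np.float64(-0.1450443434671828))
f (np.float64(367.40192437260475), np.float64(113.4912729433244)) theta 1.568 [ 3.1952 47.585 ] (np.float64(0.5588235294117647), np.float64(-0.10449441404468764))
```

Both screws measure 1.57, so the cover is locked. Next I'll take the driver back and look at the hole from beside it.

Call:
{"fn": "arm_command", "kwargs": {"series": [[[-13,0,0,-0.126],[-13,0,0,-0.126],[-13,0,0,-0.126],[-13,0,0,-0.126],[-13,0,0,-0.126],[-8,0,0,-0.127]]]}}

```text
t: 29.7
tcp_pos: [0.5377, 0.0996, 0.3597]
tool_rot: [-0.066, 0.703, 0.065, 0.705]
force: [0.4, -0.0, -1.9]
finger_gap: 0.265
```

Call:
{"fn": "arm_command", "kwargs": {"series": [[[0,-46,-10,0],[0,-46,-10,0],[0,-46,-10,0],[0,-46,-10,0],[0,-46,-10,0],[0,-46,-10,0],[0,-46,-10,0],[0,-46,-10,0],[0,-46,-10,0],[0,-46,-10,0]]]}}

```text
t: 30.7
tcp_pos: [0.5198, -0.3742, 0.3583]
tool_rot: [-0.064, 0.704, 0.063, 0.704]
force: [1.2, -0.4, -2.0]
finger_gap: 0.266
```

Call:
{"fn": "arm_command", "kwargs": {"series": [[[15,-40,-6,0],[0,0,0,0],[0,0,0,0],[0,0,0,0]]]}}

```text
t: 31.1
tcp_pos: [0.5209, -0.4107, 0.3433]
tool_rot: [-0.064, 0.704, 0.064, 0.704]
force: [0.1, 0.6, -1.1]
finger_gap: 0.265
```

```bash
python3 - <<'E'
from st import *
import pickle
s=st();w=snapshot('wrist');pickle.dump((s,w),open('hole.pkl','wb'));c=cam('wrist',s)
cv2.imwrite('pics/hole.png',crop(w[:,:,::-1],180,60,200,150,4))
print('pred hole',proj(c,[.512,-.378,.09]))
E
```

```text
t 31.1 tcp [ 0.5209 -0.4107  0.3433] hz 10.3 F [ 0.0627  0.5874 -1.0918] T [0.0444 0.0346 0.0392] gap 0.265 tip [ 0.5234 -0.422   0.2213]
pred hole (np.float64(273.99941265806325), np.float64(131.13988137158876))
```

View pics/hole.png

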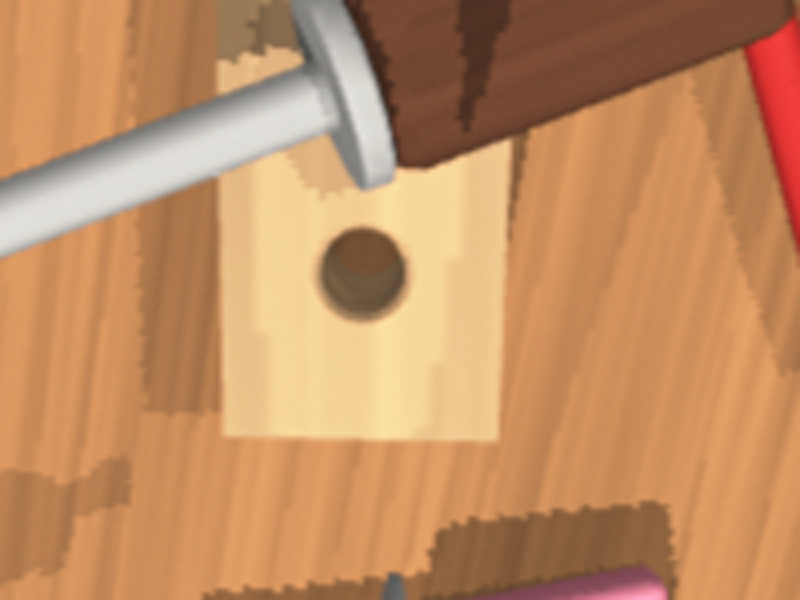

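The hole is clear at pixel (270.4,128.1). The tip corner is at (278.1,202.9), as before.

```bash
python3 - <<'E'
from st import *
import pickle
s,w=pickle.load(open('hole.pkl','rb'));c=cam('wrist',s);M=R.from_quat(s['tool_rot']).as_matrix()
for z in(.09,.088):
    h=onz(c,270.35,128.1,z);print(h,'tool',M.T@(h-s['tcp_pos'])*1000)
o,d=ray(c,278.1,202.9);o,d=M.T@(o-s['tcp_pos']),M.T@d;print((o+d*(.122-o[0])/d[0])*1000)
# block edges heading at z .09 (left edge)
a=onz(c,180+218/4,60+100/4,.09);b=onz(c,180+223/4,60+436/4,.09);print('left edge heading',np.degrees(np.arctan2(*(a-b)[1::-1])))
a=onz(c,180+223/4,60+436/4,.09);b=onz(c,180+498/4,60+440/4,.09);print('end edge heading',np.degrees(np.arctan2(*(b-a)[1::-1])))
E
```

```text
[ 0.5076 -0.3756  0.09  ] tool [253.2698  36.8961  -6.8014]
[ 0.5076 -0.3758  0.088 ] tool [255.2698  36.657   -6.8373]
[122.      -3.1445   1.0664]
left edge heading 99.05154091874243
end edge heading 9.46862705040259
```

Call:
{"fn": "arm_command", "kwargs": {"series": [[[0,24,-4,0.015],[0,24,-3.5,0],[30,0,0,0],[35,0,0,0],[30,0,0,0],[15,0,0,0],[0,0,0,0],[0,0,0,0]]]}}

```text
t: 31.95
tcp_pos: [0.5055, -0.3644, 0.2344]
tool_rot: [-0.059, 0.704, 0.058, 0.705]
force: [0.8, 0.8, -0.9]
finger_gap: 0.268
```

```bash
python3 - <<'E'
from st import *
s=st();print('hole - tip',np.array([.5076,-.3756])-(s['tcp_pos']+R.from_quat(s['tool_rot']).as_matrix()@[.122,-.0112,.0007])[:2])
w=snapshot('wrist');c=cam('wrist',s);h=proj(c,[.5076,-.3756,.09]);print(h)
g=cv2.cvtColor(w,cv2.COLOR_RGB2GRAY);u,v=map(int,h)
for r in range(v-20,v+24,2):print(r,g[r,u-22:u+23:2])
E
```

```text
t 31.95 tcp [ 0.5055 -0.3644  0.2344] hz 9.5 F [ 0.8304  0.7785 -0.9025] T [ 0.0001  0.0215 -0.0461] gap 0.268 tip [ 0.508  -0.3759  0.1125]
hole - tip [-0.0006 -0.0001]
(np.float64(276.74508209572986), np.float64(203.6388295488768))
183 [225 224 226 226 227 225 223 223 223 223 221 155  97 120 116 109 116 216
 228 227 227 228 228]
185 [226 224 225 226 227 225 223 223 222 222 222 220 115  99 100 183 230 230
 228 227 227 228 228]
187 [226 225 225 226 227 225 223 223 223 223 222 223 215 217 162 230 232 230
 228 227 227 228 229]
189 [226 225 226 226 227 224 223 223 218 209 180 161 170 191 207 231 231 230
 228 227 227 228 228]
191 [226 225 225 226 227 225 219 199 136 101 100 101 101 101 119 160 226 229
 229 227 227 228 228]
193 [226 225 226 226 228 220 198 109  96 100 101 100 100  98  93  90 151 219
 226 227 227 228 228]
195 [226 225 226 227 224 204 121  95  93  96  98  98  95  94  95  94  94 145
 218 227 227 228 228]
197 [226 226 226 227 212 163 106 108 100  93  93  94  96  98  97  99  91  84
 189 223 228 228 228]
199 [226 226 226 226 189 104 109 110 104  97  98  97  98  98 101  94  87  
[... 611 characters left out ...]
28 229]
213 [204 203 203 206 208 184 134 129 108 101  96 105 115 123 106 112 163 186
 228 228 228 228 228]
215 [205 203 204 205 207 203 180 140 150 136  96 106 110 113 123 162 188 229
 230 228 229 229 228]
217 [205 204 203 205 207 223 222 209 190 113  95 102 105 109 110 174 233 231
 230 228 229 229 228]
219 [207 205 203 216 225 227 225 227 178  94  97 103 105 110 109 111 221 231
 229 228 229 229 229]
221 [228 227 224 226 229 227 225 227 127  94  98 102 104 108 111 107 196 232
 230 228 228 229 229]
223 [227 226 227 228 228 227 226 227 119  95  99 102 105 109 111 107 194 232
 230 228 229 229 229]
225 [227 226 227 228 229 227 226 227 105  95  99 102 106 108 110 107 174 232
 230 228 229 229 229]
```

Call:
{"fn": "arm_command", "kwargs": {"series": [[[10,0.5,-0.5,0],[12,0,0,0],[15,0,0,0],[15,0,0,0],[0,0,0,0]]]}}

```text
t: 32.5
tcp_pos: [0.5025, -0.3631, 0.1784]
tool_rot: [-0.057, 0.706, 0.06, 0.703]
force: [-0.5, 0.5, -2.1]
finger_gap: 0.266
```

Call:
{"fn": "arm_command", "kwargs": {"series": [[[15,0,0,0],[15,0,0,0],[10,0,0,0],[6,0,0,0],[4,0,0,0],[0,0,0,0]]]}}

```text
t: 33.1
tcp_pos: [0.504, -0.3644, 0.131]
tool_rot: [-0.058, 0.705, 0.058, 0.705]
force: [-0.3, -0.7, -1.6]
finger_gap: 0.271
```

Going in freely. Next, seat it.

Call:
{"fn": "arm_command", "kwargs": {"series": [[[2,0,0,0],[2,0,0,0],[1,0,0,0],[0,0,0,0]]]}}

```text
t: 33.5
tcp_pos: [0.5045, -0.3648, 0.1281]
tool_rot: [-0.059, 0.704, 0.058, 0.705]
force: [-1.8, 1.8, 6.0]
finger_gap: 0.268
```

Call:
{"fn": "arm_command", "kwargs": {"series": [[[1,0,0,0],[1,0,0,0],[0,0,0,0]]]}}

```text
t: 33.8
tcp_pos: [0.5045, -0.3647, 0.128]
tool_rot: [-0.059, 0.704, 0.058, 0.705]
force: [-3.3, 4.3, 14.5]
finger_gap: 0.269
```

Call:
{"fn": "arm_command", "kwargs": {"series": [[[-1.5,0,0,0],[0,0,0,0],[0,0,0,0],[0,0,0,0],[0,0,0,0]]], "jaw": 60}}

```text
t: 34.3
tcp_pos: [0.504, -0.3644, 0.1253]
tool_rot: [-0.058, 0.705, 0.058, 0.705]
force: [0.0, 0.7, -0.2]
finger_gap: 0.604
```

Call:
{"fn": "arm_command", "kwargs": {"series": [[[-15,0,0,0],[-30,0,0,0],[-40,0,0,0],[-40,0,0,0],[-40,0,0,0],[-30,0,0,0],[0,0,0,0],[0,0,0,0]]]}}

```text
t: 35.1
tcp_pos: [0.5041, -0.3644, 0.3211]
tool_rot: [-0.059, 0.704, 0.058, 0.705]
force: [0.8, 0.4, -1.5]
finger_gap: 0.603
```

```bash
python3 - <<'E'
from st import *
import pickle
s=st();w=snapshot('wrist');a=snapshot('scene');pickle.dump((s,w,a),open('back.pkl','wb'));c=cam('wrist',s);S=cam('scene')
_,_,a0=pickle.load(open('shut.pkl','rb'))
# scene: brown mask of small handle, before vs after
for n,i in(('before',a0),('after',a)):
    hsv=cv2.cvtColor(i,cv2.COLOR_RGB2HSV);m=((hsv[:,:,2]<110)&(hsv[:,:,1]>90)).astype(np.uint8)
    k,l,st_,ct=cv2.connectedComponentsWithStats(m[230:290,145:180])
    print(n,[(st_[j].tolist(),ct[j].round(1).tolist()) for j in range(1,k) if st_[j][4]>40])
hole=[.5080,-.3752]
print('pred top/bolster wrist',proj(c,[*hole,.172]),proj(c,[*hole,.093]),'scene',proj(S,[*hole,.172]),proj(S,[*hole,.096]))
i=w;hsv=cv2.cvtColor(i,cv2.COLOR_RGB2HSV);m=((hsv[:,:,2]<90)&(hsv[:,:,1]>90)).astype(np.uint8)
k,l,st_,ct=cv2.connectedComponentsWithStats(m)
print([(st_[j].tolist(),ct[j].round(1).tolist()) for j in range(1,k) if st_[j][4]>300])
E
```

```text
t 35.1 tcp [ 0.5041 -0.3644  0.3211] hz 9.5 F [ 0.8297  0.3995 -1.4712] T [0.0143 0.0149 0.0275] gap 0.603 tip [ 0.5064 -0.3759  0.1991]
before [([12, 19, 18, 24, 297], [20.4, 30.9])]
after [([10, 17, 18, 26, 275], [18.9, 30.0])]
pred top/bolster wrist (np.float64(279.173909634092), np.float64(201.85421758438122)) (np.float64(278.7210721393186), np.float64(178.12441525968717)) scene (np.float64(161.1917626013102), np.float64(250.74838808344506)) (np.float64(166.8787855837076), np.float64(268.78230351867035))
[([330, 0, 26, 72, 319], [341.5, 33.3]), ([271, 72, 108, 85, 1318], [312.5, 106.3]), ([265, 167, 27, 33, 522], [277.5, 178.7])]
```

```bash
python3 - <<'E'
from st import *
import pickle
_,_,a0=pickle.load(open('shut.pkl','rb'));s,w,a=pickle.load(open('back.pkl','rb'))
for n,i in(('before',a0),('after',a)):
    hsv=cv2.cvtColor(i,cv2.COLOR_RGB2HSV);m=((hsv[:,:,2]<110)&(hsv[:,:,1]>90)).astype(np.uint8)
    k,l,q,ct=cv2.connectedComponentsWithStats(m[230:290,145:180]);j=1+np.argmax(q[1:,4])
    print(n,cv2.minAreaRect(np.argwhere(l==j)[:,::-1].astype(np.float32)))
    for r in range(18,46,3):
        x=np.where(l[r]==j)[0];print(r+230,(x.min()+145,x.max()+145) if len(x) else None,end=' ')
    g=i[268:278,158:178].mean(2).astype(int);print();print(g)
plan(ext(-.065,-.115,.30),None)
E
```

```text
before ((20.299999237060547, 30.400001525878906), (23.084625244140625, 14.230247497558594), 71.56504821777344)
248 None 251 (np.int64(159), np.int64(168)) 254 (np.int64(159), np.int64(170)) 257 (np.int64(157), np.int64(171)) 260 (np.int64(158), np.int64(172)) 263 (np.int64(159), np.int64(173)) 266 (np.int64(160), np.int64(173)) 269 (np.int64(161), np.int64(173)) 272 (np.int64(162), np.int64(165)) 275 None 
[[148 130  86  54  46  42  43  43  41  42  41  41  41  40  39  40  73 105
  113 115]
 [148 138 104  59  47  43  42  42  41  42  40  39  40  41  37  39  70 104
  114 115]
 [149 145 120  67  46  43  43  42  43  43  41  40  39  40  41  50  76 103
  115 118]
 [151 147 130  88  52  44  43  43  44  48  52  55  64  72  78  91 102 108
  122 139]
 [150 147 141 115  67  57  59  68  76  91 106 117 144 159 152 134 119 136
  160 163]
 [159 149 146 132 110 108 120 144 161 167 170 171 176 172 148 120 118 142
  164 162]
 [169 160 149 148 153 164 173 178 181 182 182 178 167 147 122 126 148 157
  163 162]
 [171 169 167 171 173 169 167 172 173 167 160 145 135 132 140 153 160 162
  162 162]
 [172 174 
[... 965 characters left out ...]
  72 105 145 174 173 160 129 124 151 178 181
  180 177]
 [171 166 158 157 148 125 114 138 169 177 177 158 135 142 166 172 178 180
  175 170]
 [177 174 167 159 161 157 152 158 156 152 152 160 168 173 175 172 172 173
  169 168]
 [177 177 176 177 180 177 167 164 155 162 172 176 178 175 171 170 169 170
  168 168]
 [177 179 183 186 186 184 179 178 176 177 179 178 175 170 169 167 166 168
  167 157]
 [181 184 187 187 185 184 182 181 181 179 178 173 170 168 169 168 167 167
  158 130]]
t 35.2 tcp [ 0.5033 -0.3637  0.3189] head z 9.45 q [-0.8054  0.4413  1.3312 -0.      1.3727 -0.9704] xax [-0.0025  0.0025 -1.    ] F [ 0.1495 -0.2417 -0.8462] gap 0.599
turn 0 then shift mm [ 20.2152 435.2899  -9.2439]
```

The driver is back in the block, with the same axis slope as at the start and the same seat height (0.128). Last step is the fan wheel: jaws shut, fingertip over the front part of the wheel.

Call:
{"fn": "arm_command", "kwargs": {"series": [[[0,0,0,0.117],[0,45,-5,0],[0,45,-5,0],[0,45,-5,0],[0,45,-5,0],[0,45,-5,0],[0,45,-5,0],[0,46,-6,0],[0,0,0,0],[0,0,0,0]]], "jaw": 0}}

```text
t: 36.2
tcp_pos: [0.4522, -0.0495, 0.3196]
tool_rot: [-0.018, 0.708, 0.018, 0.706]
force: [0.2, 0.3, -0.7]
finger_gap: -0.005
```

```bash
cat > wh.py <<'E'
from st import *
import pickle
s=st();w=snapshot('wrist');c=cam('wrist',s);pickle.dump((s,w),open('wh.pkl','wb'))
h=proj(c,[.452,-.062,.167]);print('pred wheel px',h)
# dark guard strips: dark mask near it
g=cv2.cvtColor(w,cv2.COLOR_RGB2GRAY);u,v=map(int,h);x0,y0=max(u-45,0),max(v-60,0)
m=(g[y0:y0+120,x0:x0+90]<45).astype(np.uint8);k,l,q,ct=cv2.connectedComponentsWithStats(m)
for j in range(1,k):
    if q[j,4]>30: print(q[j].tolist(),(ct[j]+[x0,y0]).round(1),'on z.165',onz(c,*(ct[j]+[x0,y0]),.165))
E
python3 wh.py
```

```text
t 36.2 tcp [ 0.4522 -0.0495  0.3196] hz 2.9 F [ 0.1646  0.2919 -0.651 ] T [ 0.0078 -0.0562 -0.0132] gap -0.005 tip [ 0.4529 -0.061   0.1976]
pred wheel px (np.float64(276.1031041361559), np.float64(202.16697047582306))
[29, 23, 33, 72, 1032] [276. 199.] on z.165 [ 0.4518 -0.0599  0.165 ]
```

Call:
{"fn": "arm_command", "kwargs": {"series": [[[35,0,0,0],[40,0,0,0],[40,0,0,0],[25,0,0,0],[5,0,0,0],[3,0,0,0],[0,0,0,0]]]}}

```text
t: 36.95
tcp_pos: [0.4539, -0.0515, 0.1732]
tool_rot: [-0.017, 0.706, 0.016, 0.707]
force: [-0.6, 0.7, 0.3]
finger_gap: 0.001
```

Call:
{"fn": "arm_command", "kwargs": {"series": [[[1.5,0,0,0],[1.5,0,0,0],[0,0,0,0]]]}}

```text
t: 37.25
tcp_pos: [0.4533, -0.0506, 0.1703]
tool_rot: [-0.017, 0.706, 0.017, 0.707]
force: [0.2, -0.0, 0.1]
finger_gap: 0.0
```

Call:
{"fn": "arm_command", "kwargs": {"series": [[[1.5,0,0,0],[1,0,0,0],[0,0,0,0]]]}}

```text
t: 37.55
tcp_pos: [0.4534, -0.0505, 0.1682]
tool_rot: [-0.017, 0.706, 0.017, 0.707]
force: [-1.1, 0.1, 8.3]
finger_gap: -0.002
```

Call:
{"fn": "arm_command", "kwargs": {"series": [[[0,-4,0,0],[0,-4,0,0],[0,-4,0,0],[0,0,0,0]]]}}

```text
t: 37.95
tcp_pos: [0.4541, -0.063, 0.1686]
tool_rot: [-0.017, 0.706, 0.017, 0.708]
force: [-1.5, -0.4, 10.2]
finger_gap: -0.002
```

Call:
{"fn": "arm_command", "kwargs": {"series": [[[0,-4,0,0],[0,-4,0,0],[0,-4,0,0],[0,0,0,0]]]}}

```text
t: 38.35
tcp_pos: [0.4545, -0.0751, 0.1676]
tool_rot: [-0.017, 0.707, 0.017, 0.707]
force: [-0.0, 0.3, 3.9]
finger_gap: 0.003
```

Call:
{"fn": "arm_command", "kwargs": {"series": [[[-8,0,0,0],[0,13,0,0],[0,13,0,0],[0,0,0,0],[7,0,0,0],[1.5,0,0,0],[0,0,0,0]]]}}

```text
t: 39.05
tcp_pos: [0.4531, -0.0479, 0.1671]
tool_rot: [-0.016, 0.707, 0.017, 0.707]
force: [-0.5, 4.0, 9.2]
finger_gap: -0.003
```

Call:
{"fn": "arm_command", "kwargs": {"series": [[[0,-4,0,0],[0,-4,0,0],[0,-4,0,0]]]}}

```text
t: 39.35
tcp_pos: [0.454, -0.0609, 0.1684]
tool_rot: [-0.018, 0.706, 0.017, 0.707]
force: [-3.0, 0.6, 17.0]
finger_gap: 0.003
```

Call:
{"fn": "arm_command", "kwargs": {"series": [[[0,-4,0,0],[0,-4,0,0],[0,-4,0,0]]]}}

```text
t: 39.65
tcp_pos: [0.4544, -0.0715, 0.1684]
tool_rot: [-0.015, 0.706, 0.017, 0.707]
force: [-1.0, 10.2, 21.0]
finger_gap: 0.001
```

Fy jumped to 10 N, so it is probably at the stop. One more stroke to confirm.

Call:
{"fn": "arm_command", "kwargs": {"series": [[[-8,0,0,0],[0,13,0,0],[0,13,0,0],[0,0,0,0],[7,0,0,0],[1,0,0,0],[0,0,0,0]]]}}

```text
t: 40.35
tcp_pos: [0.453, -0.0458, 0.1669]
tool_rot: [-0.016, 0.707, 0.017, 0.707]
force: [-0.6, 3.2, 9.2]
finger_gap: -0.001
```

Call:
{"fn": "arm_command", "kwargs": {"series": [[[0,-4,0,0],[0,-3,0,0]]]}}

```text
t: 40.55
tcp_pos: [0.4528, -0.0491, 0.1674]
tool_rot: [-0.012, 0.707, 0.019, 0.707]
force: [0.5, 14.8, 14.2]
finger_gap: 0.002
```

Call:
{"fn": "arm_command", "kwargs": {"series": [[[0,-4,0,0],[0,-3,0,0]]]}}

```text
t: 40.75
tcp_pos: [0.4529, -0.055, 0.1675]
tool_rot: [-0.01, 0.707, 0.019, 0.707]
force: [1.9, 26.9, 20.0]
finger_gap: -0.003
```

Call:
{"fn": "arm_command", "kwargs": {"series": [[[0,-4,0,0],[0,-4,0,0]]]}}

```text
t: 40.95
tcp_pos: [0.4525, -0.0571, 0.1676]
tool_rot: [-0.005, 0.707, 0.022, 0.707]
force: [-2.3, 23.3, 35.1]
finger_gap: -0.001
```

Hard stop against the rib (over 23 N along the rim). Lift away and make the final checks.

Call:
{"fn": "arm_command", "kwargs": {"series": [[[-4,1,0,0],[-10,0,0,0],[-40,0,0,0],[-45,0,0,0],[-45,40,40,0],[0,40,40,0],[0,20,20,0],[0,0,0,0],[0,0,0,0]]]}}

```text
t: 41.85
tcp_pos: [0.5323, 0.0191, 0.2962]
tool_rot: [-0.017, 0.708, 0.017, 0.706]
force: [0.0, 0.7, -0.2]
finger_gap: 0.001
```

```bash
python3 look.py; python3 - <<'E'
from st import *
import pickle
a=snapshot('scene');a0=cv2.imread('pics/scene0.png')[:,:,::-1];ab=pickle.load(open('back.pkl','rb'))[2]
for n,(x,y,w,h) in dict(traysherd=(335,150,55,45),jar=(215,300,32,42),brush=(390,190,50,35)).items():
    d=np.abs(a[y:y+h,x:x+w].astype(int)-a0[y:y+h,x:x+w]).sum(2);print(n,'changed frac',(d>60).mean())
x,y,w,h=145,225,35,60;print('driver vs after putting back',(np.abs(a[y:y+h,x:x+w].astype(int)-ab[y:y+h,x:x+w]).sum(2)>60).mean())
E
```

```text
t 41.85 tcp [0.5323 0.0191 0.2962] hz 2.8 F [ 0.0079  0.7263 -0.2096] T [ 0.0011 -0.0317 -0.023 ] gap 0.001 tip [0.5331 0.0075 0.1742]
n (np.float64(184.76499631149795), np.float64(82.80859366955822)) theta 1.57 [ 2.8835 47.006 ] (np.float64(-0.7832143065778713), np.float64(-0.1330781195233088))
f (np.float64(395.8840363738624), np.float64(82.59021330617878)) theta 1.567 [ 3.0244 47.8891] (np.float64(0.36348453292699967), np.float64(-0.11210716828468198))
traysherd changed frac 0.44727272727272727
jar changed frac 0.10119047619047619
brush changed frac 0.025714285714285714
driver vs after putting back 0.0
```

```bash
python3 -c "
from station import ticket
print(ticket.sign_off())"
```

```text
the job is handed in; nothing more can be done
None
```

I did the job in the order asked and handed it in at about 42 s of robot time. I shut the cover, turned both screws to their stops, stood the driver back in its hole and rolled the fan wheel to its stop.

What the last checks showed:
- **Cover:** pushed down with the fingertips until it met firm resistance (25 N); the picture after that showed it lying flat on the slope.
- **Screws:** the slots measure 1.570 rad (near) and 1.567 rad (far), against 1.57 for locked. On the first try the blade slipped out of the near screw at about 0.69 rad, and a re-centred second try finished it.
- **Driver:** the bolster met the block at the same height as at pick-up (0.128 m). In the scene camera it has the same upright slope as before and did not move afterwards. Its place in the loose hole shifted a few millimetres, and it may be turned slightly about its own axis.
- **Fan wheel:** the third stroke hit a hard stop, with over 23 N along the rim where rolling needs about 1 N. I did not measure the wheel's angle in an image.
- **Things to be left alone:** I went near none of them. The picture comparison was unclear: 45% of the tray area changed, 10% of the jar area and 3% of the brush area. I put the tray down to the closed cover and the rest to shadows, without confirming it.

The look-alike drivers toppled on their own early on. The larger brown one came to rest across the block, and I did not move it.

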